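Put away the washed cooker weight, spice tins and cork stoppers

TASK

Put the washed bits away, each where its kind belongs: the regulator weight stands near the middle of the empty pressure cooker's floor, both cork stoppers stand side by side in the wooden box, and the two spice tins are stacked in the middle of the white tray, the large one below and the small one centred on top of it. Leave everything upright as you found it, and do not disturb the glass jar or the spatula.

Things in the scene. Friction and masses are not known exactly. Their poses are not given: they have to be found in the camera images.
- weight_center (a point): Pressure cooker's regulator weight: dark steel cylinder with a red plastic cap, diameter 36, height 46 mm, about 90 g, standing cap up. The point is its centre, half-way up; z is its axis, up.
- tin_large_center (a point): Large round spice tin: plain steel with a blue lid, diameter 60, height 42 mm, about 120 g, standing lid up. The point is its centre, half-way up; z is its axis, up.
- tin_small_center (a point): Small round spice tin: plain steel with a blue lid, diameter 46, height 34 mm, about 70 g, standing lid up. The point is its centre, half-way up; z is its axis, up.
- cork_large_center (a point): Large cork jar stopper: tan, round, diameter 44 at the top and 40 at the foot, height 40 mm, about 20 g, standing wide end up. The point is its centre, half-way up; z is its axis, up.
- cork_small_center (a point): Small cork jar stopper: tan, round, diameter 34 at the top and 30 at the foot, height 34 mm, about 20 g, standing wide end up. The point is its centre, half-way up; z is its axis, up.
- cooker: Empty open steel pressure cooker that stands fast: outside diameter 200, height 115, wall 4 mm, flat inner floor 6 mm above its underside and about 180 mm across, one black handle that points along its +x (away from the robot) at 94 mm height, to 228 mm from the axis. Origin: centre of its underside, on the counter; z up.
- tray: Low square white enamelled tray that stands fast: 140 x 140 mm outside, 18 mm high, wall and floor 4 mm (inside 132 x 132). Origin: centre of its underside, on the counter; x and y along its sides, z up.
- crate: Small open brown wooden box that stands fast: 126 mm along its x, 162 mm along its y, 36 mm high, walls and floor 6 mm (inside 114 x 150). Origin: centre of its underside, on the counter; z up.
- jar_center (a point): Bystander: clip-top glass jar with a reddish-brown filling, pale lid seen from above, diameter 72, height 98 mm, loose. The point is its centre, half-way up.
- spatula_center (a point): Bystander: wooden spatula lying flat, loose, 275 mm long along its x (handle end 150 mm to -x, 50 mm wide blade to 125 mm at +x), 8 mm thick. The point is on its middle line, half-way up its handle.
Mind the look-alikes: they are no part of the job. What is shaped like the part that bears cork_large_center but turquoise or yellow is not meant.

How it is judged (in metres and radians):
At the end, for the whole second after the job is handed in: Weight on the cooker's floor within 45 mm of its axis; large tin on the tray's floor within 15 mm of its centre, small tin on it within 10 mm of its axis; both corks on the box's floor inside its walls; all five upright within 0.2 rad, released, at rest (horizontal distance between weight_center and cooker below 0.045 m and z of weight_center in the frame of cooker below 0.036 m and horizontal distance between tin_large_center and tray below 0.015 m and z of tin_large_center in the frame of tray below 0.031 m and horizontal distance between tin_small_center and tin_large_center below 0.01 m and z of tin_small_center in the frame of tin_large_center between 0.034 and 0.042 m and z of cork_large_center in the frame of crate below 0.032 m and x of cork_large_center in the frame of crate between -0.05 and 0.05 m and y of cork_large_center in the frame of crate between -0.067 and 0.067 m and z of cork_small_center in the frame of crate below 0.029 m and x of cork_small_center in the frame of crate between -0.05 and 0.05 m and y of cork_small_center in the frame of crate between -0.067 and 0.067 m and angle between each of tin_large_center, tin_small_center, cork_large_center, cork_small_center, weight_center's own z axis and vertical below 0.2 rad and linear speed of each of tin_large, tin_small, cork_large, cork_small, weight below 0.02 m/s); the robot touches nothing.
It fails at once if the glass jar is pushed (20 mm) or tipped (distance of jar_center from where it was at the start of the episode above 0.02 m or angle between jar_center's own z axis and vertical above 0.3 rad).
It fails at once if the spatula is pushed (20 mm) (distance of spatula_center from where it was at the start of the episode above 0.02 m).
It also fails if it takes over 128 s, if anything falls off the work surface, if the arm or the gripper's body presses on something with over 40 N, if the wrist force passes 120 N, or if a joint passes its speed limit or range.

ROBOT

A 6-joint arm with a two-finger parallel gripper is mounted at the origin on the work surface. World frame = base frame: x ahead of the robot, y to its left, z up, the work surface at z = 0. Lengths are in mm, angles in degrees, forces in N, time in s.
With the tool pointing down it reaches from about 350 to 850 mm from the base axis. Payload 8.1 kg.
Tool frame: the origin (TCP) lies midway between the tips of the shut fingers; the grasp point (between the pads) lies 19 mm behind it (r.tcp_to_grasp is the distance from the TCP to the grasp point, in mm); z points along the fingers, y is the direction in which the jaws open and shut (so a half turn about z gives the same grasp; the last joint's range is limited). The gripper opens to 85 mm and grips with 20 to 120 N. Pads are 22 mm wide; open, the fingers measure 114 mm over their backs; the gripper's body (76 mm by 85 mm) begins 54 mm behind the grasp point. The pads swing forward as they close: fully open they stand 13 mm farther back than shut.
Start: joints at [68.56, 7.471, 85.268, -0, 87.261, -4.893], TCP at [170.859, 575.163, 231.292] pointing down, gripper open.
Joint ranges: [-169.43, 169.43], [-51.17, 129.36], [1.28, 143.12], [-76.62, 256.62], [0, 156.53], [-152.29, 152.29]. Speed limits (degrees/s): [136.94, 136.94, 159.86, 180, 180, 180].

INTERFACE

Orientations are given as [roll, pitch, yaw] about the fixed x, y, z axes, in that order (R = Rz(yaw) Ry(pitch) Rx(roll)).
In Python, from bench import r gives the robot as it stands.
- The arm moves only by the tool jog_arm, never from a script. Its argument "targets" is a list of rows, each a list of 7 numbers: the shift along the tool's x, y, z in m, then the turn, a rotation vector about the tool's x, y, z in rad, then the closure, from 0 (fully open) to 1 (shut). In form: [[dx, dy, dz, wx, wy, wz, claw], ...]. A call has 1 to 5 rows; each row is the pose to reach, as a shift and turn from the pose commanded when the call began, along the tool's axes at that moment; what a row does not reach only later rows make up. A row lasts 1/12 s, in which the tool goes at most 41.7 mm and 7.16 degrees, less where a joint would pass 70% of its speed; a pose out of reach is approached as far as the arm can. A call with a gripper value outside its range is refused whole. The fingers move at their own pace and stop on an object; "newtons" is the grip in N (left out, the last holds). Time passes only in rows, so rows that repeat a pose let the fingers close. It gives the time, the measured TCP pose, the force and the opening at its end, in the units of the state.
- r.sense(): the state, without advancing time (a new reading comes with each control period).
- r.snapshot(name): name is "scene" or "top" or "wrist"; returns a dict with "pixels" (480x640x3 uint8, red, green, blue), "fx", "fy", "cx", "cy" (pixels), "origin" and "attitude" of the camera in the world. Camera axes: x right, y down, z forward; pixel columns grow to the right and rows downward; lengths in mm; the calibration is good to about 2 mm. A picture is of the moment at which its call begins. There is no depth.
- r.hand_in(): hands the job in, once; it reports no verdict.
The state is a dict: "time": time; "joint_pos": joint angles; "qd": joint speeds; "joint_efforts": joint torques, N m; "tool_pos": TCP position; "tcp_rot": TCP orientation; "ft_force": force on the tool from outside, world axes, zero at the start; "wrist_torque": the same for the moment, N m; "finger_gap": finger opening in mm.
Only numpy, scipy, OpenCV 4.12 (cv2) and the standard library are available. Lean on these libraries where they do the work, as an engineer would, in place of code of your own. Each camera call takes 0.05 s, during which the arm holds its last target.

## Working session

There is one attempt and no reset: what is moved stays moved. The work goes in short steps, Python scripts to look and compute and a tool call to move; the robot and the scene stay as the last step left them, time stands still between calls to the robot, and variables do not carry over. Pictures are saved under pics/ and viewed, and the job is handed in when it is done.

Besides the shell and the picture viewer there is one more tool, called by a JSON object that holds its "api" and its "payload". jog_arm: Moves the arm, as the interface text tells. Its arguments: {"type":"object","properties":{"targets":{"type":"array","items":{"type":"array","items":{"type":"number"}}},"newtons":{"type":"number"}},"required":["targets"]}

```bash
ls; mkdir -p pics; python3 - <<'E'
from bench import r
import cv2
print(r.sense())
for n in ["scene","top","wrist"]:
    s=r.snapshot(n); cv2.imwrite(f"pics/{n}0.png",s["pixels"][:,:,::-1])
    print(n,{k:s[k] for k in s if k!="pixels"})
E
```

```text
pics
{'time': 0.0, 'joint_pos': array([ 6.85604419e+01,  7.51443301e+00,  8.53307925e+01, -1.22603421e-03,
        8.72617239e+01, -4.89046826e+00]), 'qd': array([ 0.00802372, -0.03152186,  0.13886851, -0.02911387,  0.07237965,
        0.11026129]), 'joint_efforts': array([-7.91029288e-04, -5.69428396e+01, -5.00537074e+01, -3.43138145e-04,
        1.56842871e-02,  1.86290271e-05]), 'tool_pos': array([170.65611106, 574.63289668, 230.23697252]), 'tcp_rot': array([-1.79893336e+02, -7.89749297e-03,  1.63450963e+02]), 'ft_force': array([ 0.0116613 , -0.17005155, -0.03871002]), 'wrist_torque': array([ 0.00728865,  0.02327075, -0.06435233]), 'finger_gap': 85.45956099482865}
scene {'fx': 550.8530532818577, 'fy': 550.8530532818577, 'cx': 324.1663623808642, 'cy': 232.2898534025042, 'origin': array([1061.67403904, -647.36941303,  666.73557795]), 'attitude': array([-125.061279  ,    1.07423158,   40.54498529])}
top {'fx': 606.4954355115216, 'fy': 606.4954355115216, 'cx': 324.35303436065215, 'cy': 243.82185555581142, 'origin': array([ 354.16657946,   10.68295591, 1347.0988806 ]), 'attitude': array([-173.56146628,   -0.71600873,  -89.81609306])}
wrist {'fx': 365.0275749898509, 'fy': 365.0275749898509, 'cx': 315.2495298704606, 'cy': 240.52546216595272, 'origin': array([ 99.48805543, 595.4669804 , 372.16734387]), 'attitude': array([1.62920692e+02, 1.41701565e-01, 7.35121293e+01])}
```

View pics/top0.png

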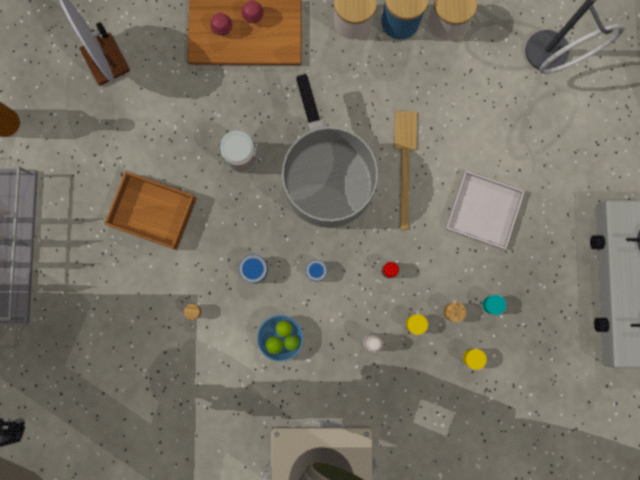

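View pics/scene0.png

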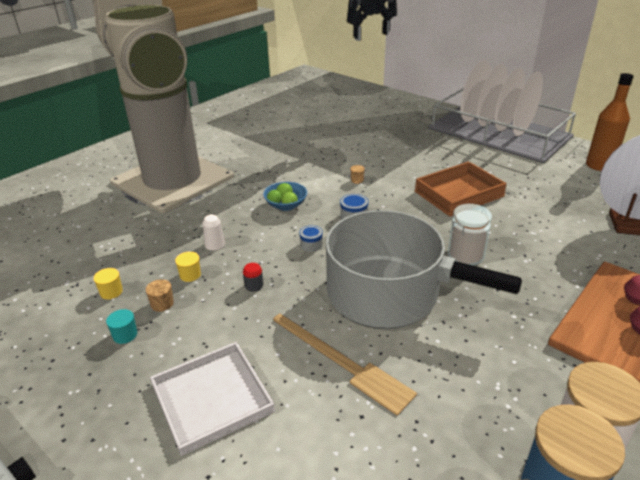

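View pics/wrist0.png

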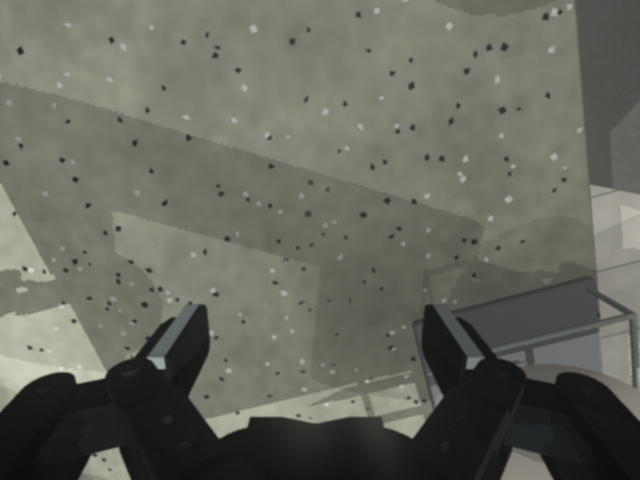

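The top view shows the large tin at (253,268), small tin (316,270), weight (391,270), small cork (192,312), cooker (330,175), tray (486,210) and crate (151,210). The bystanders are the jar (237,148) and the spatula (405,170).

Candidates for the large cork are tan (456,312), yellow (418,324), yellow (475,359) and turquoise (495,305). Only (456,312) is tan, so I'm enlarging it to confirm.

```bash
cat > h.py <<'E'
import numpy as np, cv2
from scipy.spatial.transform import Rotation as Ro
def R(a): return Ro.from_euler('xyz',a,degrees=True).as_matrix()
def cast(s,uv,z):
    uv=np.atleast_2d(np.asarray(uv,float))
    d=np.c_[(uv[:,0]-s["cx"])/s["fx"],(uv[:,1]-s["cy"])/s["fy"],np.ones(len(uv))]@R(s["attitude"]).T
    o=s["origin"]; t=(z-o[2])/d[:,2]
    return o+d*t[:,None]
def proj(s,p):
    c=(np.atleast_2d(p)-s["origin"])@R(s["attitude"])
    return np.c_[c[:,0]/c[:,2]*s["fx"]+s["cx"],c[:,1]/c[:,2]*s["fy"]+s["cy"]]
E
python3 - <<'E'
from bench import r
from h import *
s=r.snapshot("top"); im=s["pixels"][:,:,::-1].copy()
c=cv2.resize(im[280:380,380:530],None,fx=5,fy=5,interpolation=cv2.INTER_CUBIC); cv2.imwrite("pics/crop1.png",c)
hsv=cv2.cvtColor(im,cv2.COLOR_BGR2HSV)
for n,u,v in [("LT",253,268),("ST",316,270),("W",391,270),("CL",456,312),("CS",192,312),("tray",486,210),("crate",160,190),("crate_wall",115,190),("jar",237,148),("sp",405,130),("cook",330,130),("cookin",330,170),("bg",350,300)]:
    print(n,hsv[v,u],im[v,u])
E
```

```text
LT [106 185 138] [138  84  38]
ST [106 193 140] [140  83  34]
W [  2 242 180] [  9  22 180]
CL [ 17 152 146] [ 59 109 146]
CS [ 18 144 168] [ 73 129 168]
tray [  6  20 179] [165 168 179]
crate [ 15 175 141] [ 44  93 141]
crate_wall [ 17  38 127] [108 119 127]
jar [ 60   7 173] [168 173 168]
sp [ 19 134 160] [ 76 129 160]
cook [38 15 69] [65 69 68]
cookin [ 30  10 107] [103 107 107]
bg [ 20  31 125] [110 120 125]
```

View pics/crop1.png

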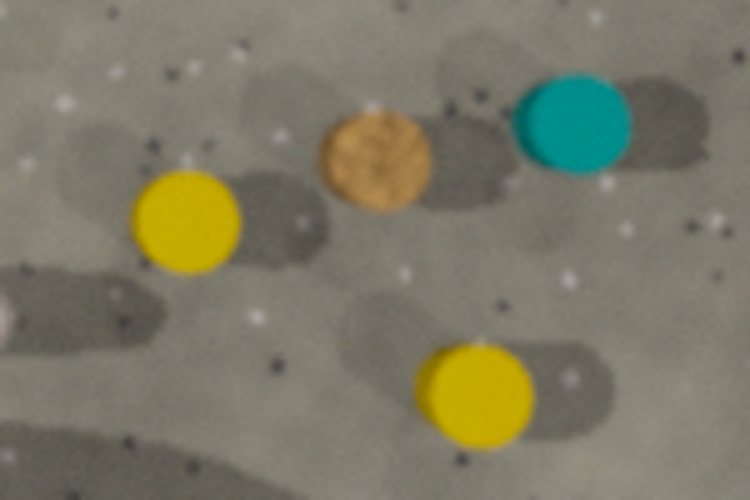

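The crop confirms it: the part at (456,312) is tan and cork-textured. Its neighbours are yellow or turquoise. Next I'll measure positions.

```bash
python3 - <<'E'
from bench import r
from h import *
np.set_printoptions(precision=1,suppress=True)
s=r.snapshot("top"); sc=r.snapshot("scene")
def hs(s): return cv2.cvtColor(s["pixels"],cv2.COLOR_RGB2HSV)
def mask(s,lo,hi,c,w):
    m=cv2.inRange(hs(s),lo,hi); k=np.zeros_like(m); k[c[1]-w:c[1]+w,c[0]-w:c[0]+w]=255; m&=k
    n,l,st,ce=cv2.connectedComponentsWithStats(m); i=1+np.argmax(st[1:,4]); return (l==i).astype('uint8'),st[i],ce[i]
for n,c,lo,hi,z,sz in [("LT",(253,268),(95,90,40),(120,255,255),42,None),("ST",(316,270),(95,90,40),(120,255,255),34,None),("W",(391,270),(0,150,60),(12,255,255),46,None),("CL",(456,312),(8,80,50),(25,255,255),40,None),("CS",(192,312),(8,80,50),(25,255,255),34,None),("jar",(237,148),(0,0,140),(180,30,255),98,None)]:
    m,st,ce=mask(s,lo,hi,c,26)
    cn=max(cv2.findContours(m,0,1)[0],key=len)[:,0]
    p=cast(s,cn,z); q=(p[:,:2].max(0)+p[:,:2].min(0))/2
    (cc,rr)=cv2.minEnclosingCircle(p[:,:2].astype('float32'))
    print(n,st,ce,"cen",cast(s,ce,z)[0],"mid",q,"ext",np.ptp(p[:,:2],axis=0),"circ",np.array(cc),rr)
# boxes
for n,c,lo,hi,z,w in [("tray",(486,210),(0,0,130),(180,45,255),18,48),("crate",(151,210),(5,100,30),(22,255,255),36,50),("sp",(405,170),(10,80,60),(28,255,255),6,62)]:
    m,st,ce=mask(s,lo,hi,c,w)
    cn=max(cv2.findContours(m,0,1)[0],key=len)[:,0]
    p=cast(s,cn,z)[:,:2].astype('float32')
    rect=cv2.minAreaRect(p); print(n,st,rect, "\n",cv2.boxPoints(rect))
E
python3 - <<'E'
from bench import r
import cv2
s=r.snapshot("top"); im=s["pixels"][:,:,::-1]
cv2.imwrite("pics/c2.png",cv2.resize(im[60:260,270:430],None,fx=3,fy=3,interpolation=cv2.INTER_CUBIC))
a=cv2.resize(im[160:260,440:530],None,fx=4,fy=4,interpolation=cv2.INTER_CUBIC);b=cv2.resize(im[160:260,100:200],None,fx=4,fy=4,interpolation=cv2.INTER_CUBIC)
cv2.imwrite("pics/c3.png",cv2.hconcat([a,b]))
E
```

```text
LT [242 258  22  21 359] [252.4 268.2] cen [448.1 149.5  42. ] mid [448.4 149.4] ext [43.2 45.3] circ [448.  149.5] 23.038183212280273
ST [309 263  15  15 174] [315.9 270. ] cen [445.1  12.9  34. ] mid [445.2  12.7] ext [30.4 30.4] circ [445.2  12.7] 15.807817459106445
W [383 262  16  16 187] [390.5 269. ] cen [ 447.2 -147.6   46. ] mid [ 446.1 -147.6] ext [32.4 32.4] circ [ 446.3 -147.6] 17.10367774963379
CL [443 302  24  21 377] [454.8 311.8] cen [ 356.2 -285.9   40. ] mid [ 355.7 -285.2] ext [42.7 49.7] circ [ 356.7 -285.2] 25.05012321472168
CS [183 303  18  17 222] [191.8 311.3] cen [355.3 278.8  34. ] mid [356.  279.3] ext [34.1 36.6] circ [354.5 279.1] 18.628721237182617
jar [220 122  33  41 870] [235.9 145.3] cen [703.4 182.5  98. ] mid [710.6 182.4] ext [86.6 67.4] circ [710.2 183. ] 43.87771987915039
tray [ 438  162   96   96 8415] ((583.8715209960938, -365.2095947265625), (214.17050170898438, 219.34036254882812), 88.97725677490234) 
 [[ 472.3 -470.3]
 [ 691.6 -474.2]
 [ 695.4 -260.1]
 [ 476.1 -256.2]]
crate [ 105  172   91   77 4432] ((575.1314697265625, 374.2523193359375), (169.640625, 126.29737091064453), 70.72392272949219) 
 [[487.5 315. ]
 [606.7 273.3]
 [662.7 433.5]
 [543.5 475.2]]
sp [ 394  111   23  119 1517] ((676.0093383789062, -187.22079467773438), (50.116912841796875, 272.8713073730469), 89.21121978759766) 
 [[ 539.2 -210.4]
 [ 812.1 -214.2]
 [ 812.8 -164. ]
 [ 539.9 -160.3]]
```

View pics/c2.png

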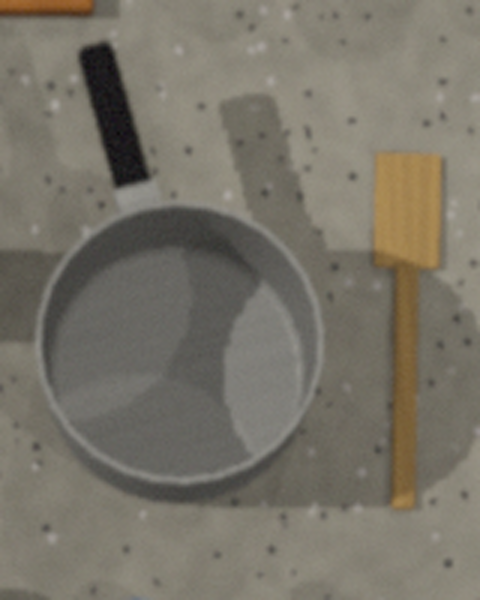

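View pics/c3.png

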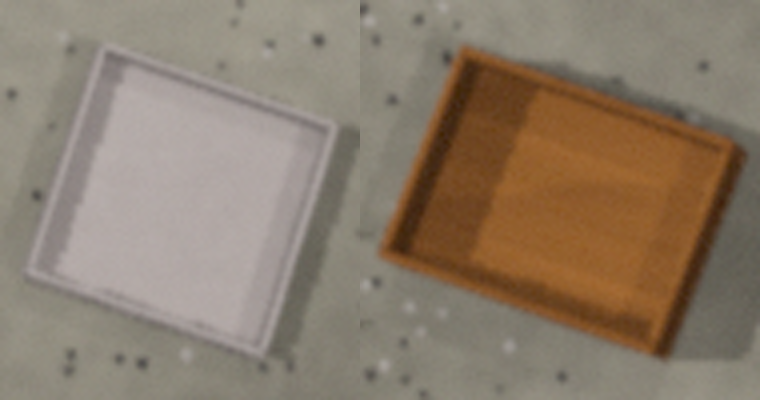

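The crops show clear rim outlines: cooker rim centre about (330,175), tray corners (466,171), (524,191), (506,248), (447,228), and crate rim corners (126,172), (193,195), (175,249), (106,224).

```bash
python3 - <<'E'
from bench import r
from h import *
np.set_printoptions(precision=1,suppress=True)
s=r.snapshot("top"); sc=r.snapshot("scene")
for n,c,z in [("tray",[(466.2,171.2),(523.8,191.2),(506.2,248.2),(447.5,228.2)],18),("crate",[(125.8,171.8),(193.2,195),(175,248.8),(105.8,223.8)],36)]:
    p=cast(s,c,z)[:,:2]; print(n,p.tolist(),p.mean(0),[np.linalg.norm(p[i]-p[i-1]) for i in range(4)])
    d=p[1]-p[0]; print(np.degrees(np.arctan2(d[1],d[0])))
# cooker rim left/right/top/bottom outer edges
e=np.array([(38,340),(323,340),(180,207),(180,481)])/3+[270,60]
p=cast(s,e,115); print("cooker",p, (p[0]+p[1])/2,(p[2]+p[3])/2)
hsv=cv2.cvtColor(sc["pixels"],cv2.COLOR_RGB2HSV)
for n,X,lo,hi in [("LT",(448.3,149.5,42),(95,90,40),(120,255,255)),("ST",(445.2,12.8,34),(95,90,40),(120,255,255)),("W",(446.3,-147.6,46),(0,150,40),(12,255,255)),("CL",(356,-286,40),(8,70,40),(25,255,255)),("CS",(356,279,34),(8,70,40),(25,255,255))]:
    q=proj(sc,X)[0]; u,v=q.astype(int); m=cv2.inRange(hsv,lo,hi); k=np.zeros_like(m);k[v-25:v+25,u-25:u+25]=255;m&=k
    nn,l,st,ce=cv2.connectedComponentsWithStats(m);i=1+np.argmax(st[1:,4]); print(n,q,st[i],ce[i],cast(sc,ce[i],X[2]))
im=sc["pixels"][:,:,::-1].copy()
for X in [(448.3,149.5,42),(445.2,12.8,34),(446.3,-147.6,46),(356,-286,40),(356,279,34)]:
    rad={149.5:30,12.8:23,-147.6:18,-286:22,279:17}[X[1]]
    t=np.linspace(0,6.28,40); P=proj(sc,np.c_[X[0]+rad*np.cos(t),X[1]+rad*np.sin(t),X[2]+0*t]); 
    for a,b in P: cv2.circle(im,(int(a*8),int(b*8)),6,(255,0,255),-1,shift=3)
cv2.imwrite("pics/sc1.png",cv2.resize(im[150:350,80:400],None,fx=2.5,fy=2.5,interpolation=cv2.INTER_CUBIC))
E
```

```text
tray [[669.5694624133545, -323.0218691119056], [624.7238133916046, -451.1937284022562], [496.3307588352525, -407.7613358835229], [540.3433753871475, -278.4471432809473]] [ 582.7 -365.1] [np.float64(136.69779716955912), np.float64(135.7908603335564), np.float64(135.54021240285755), np.float64(136.59894151932573)]
-109.28427086359116
crate [[659.3375924994234, 431.3439432553139], [608.4371375426601, 282.30889822571885], [489.8351474823754, 318.39833115826184], [543.7925695833045, 470.0582123598241]] [575.4 375.5] [np.float64(121.85830686901438), np.float64(157.48746287174387), np.float64(123.97128383481552), np.float64(160.97242921025267)]
-108.85675304044977
cooker [[ 639.7   82.5  115. ]
 [ 640.9 -114.4  115. ]
 [ 734.8  -15.3  115. ]
 [ 541.9  -15.7  115. ]] [640.3 -15.9 115. ] [638.3 -15.5 115. ]
LT [353.9 201.3] [344 195  21  12 186] [353.7 200.3] [[445.4 152.5  42. ]]
ST [310.5 232.3] [303 227  16   9 113] [310.5 231.2] [[442.8  15.8  34. ]]
W [251.7 266.7] [243 263  19  15 222] [251.9 270.1] [[ 453.6 -154.1   46. ]]
CL [158.6 287.3] [145 279  29  33 735] [159.7 294.6] [[ 373.3 -296.3   40. ]]
CS [356.8 169. ] [350 165  15  19 243] [357.  173.5] [[370.  261.8  34. ]]
```

View pics/sc1.png

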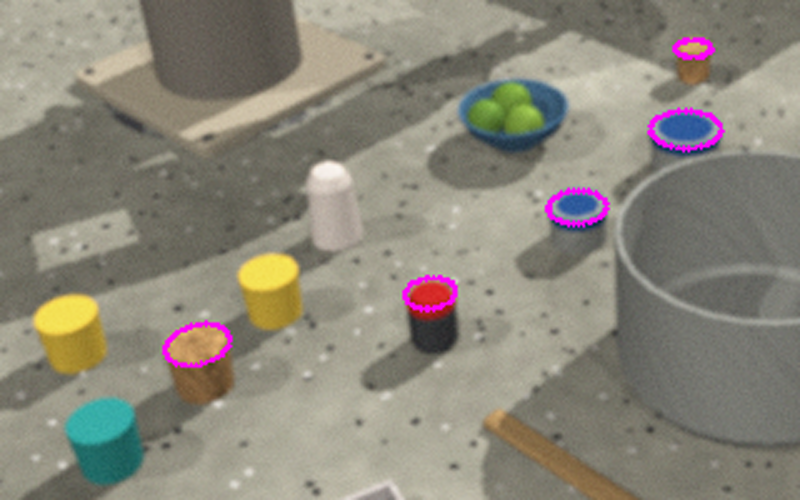

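Both views agree to about 3 mm. The plan is to use yaw 90 throughout, so tool x = world +y, tool y = world +x, and the jaws open along world x. Order: small cork, large cork, weight, large tin, small tin.

First I'll fly above the small cork.

{"api": "jog_arm", "payload": {"targets": [[-0.2613,-0.2314,0.05,0,0,0,0],[-0.2613,-0.2314,0.05,0,0,0,0],[-0.2613,-0.2314,0.05,0,0,0,0],[-0.2613,-0.2314,0.05,0,0,0,0],[-0.2613,-0.2314,0.05,0,0,0,0]], "newtons": 25}}

```text
time: 0.87
tool_pos: [280.4, 398.6, 201.5]
tcp_rot: [180.0, 0.0, 163.5]
ft_force: [1.5, 1.1, 0.8]
finger_gap: 85.7
```

{"api": "jog_arm", "payload": {"targets": [[-0.108,-0.095,0.0205,0,0,0.625,0.3],[-0.108,-0.095,0.0205,0,0,0.625,0.3],[-0.108,-0.095,0.0205,0,0,0.625,0.3],[-0.108,-0.095,0.0205,0,0,0.625,0.3],[-0.108,-0.095,0.0205,0,0,0.625,0.3]]}}

```text
time: 1.28
tool_pos: [358.1, 274.7, 180.6]
tcp_rot: [-180.0, 0.1, 127.1]
ft_force: [0.2, 1.0, -0.0]
finger_gap: 60.0
```

{"api": "jog_arm", "payload": {"targets": [[0,0,0,0,0,0.625,0.3],[0,0,0,0,0,0.625,0.3],[0,0,0,0,0,0.625,0.3],[0,0,0,0,0,0.625,0.3],[0,0,0,0,0,0.625,0.3]]}}

```text
time: 1.7
tool_pos: [356.5, 278.3, 181.4]
tcp_rot: [180.0, -0.0, 91.5]
ft_force: [-0.1, -0.1, 0.6]
finger_gap: 59.8
```

{"api": "jog_arm", "payload": {"targets": [[0,0,0,0,0,0.032,0.3],[0,0,0,0,0,0.032,0.3]]}}

```text
time: 1.87
tool_pos: [356.5, 278.3, 181.4]
tcp_rot: [180.0, -0.0, 89.9]
ft_force: [-0.2, -0.6, 0.5]
finger_gap: 59.3
```

```bash
cat >> h.py <<'E'
def see(r,name,ctr,lo,hi,z,w=90,save=None):
    """centre of the colour blob near world point ctr; returns pos on plane z"""
    s=r.snapshot(name); im=s["pixels"]
    hsv=cv2.cvtColor(im,cv2.COLOR_RGB2HSV); m=cv2.inRange(hsv,lo,hi)
    u,v=proj(s,[*ctr,z])[0].astype(int); k=np.zeros_like(m); k[max(0,v-w):max(0,v+w),max(0,u-w):max(0,u+w)]=255; m&=k
    n,l,st,ce=cv2.connectedComponentsWithStats(m); i=1+np.argmax(st[1:,4])
    cn=max(cv2.findContours((l==i).astype('uint8'),0,1)[0],key=len)[:,0]
    p=cast(s,cn,z)[:,:2]
    if save: 
        o=im[:,:,::-1].copy(); cv2.drawContours(o,[cn],-1,(255,0,255),1); cv2.circle(o,(u,v),3,(0,255,0),-1); cv2.imwrite(save,o)
    return cast(s,ce[i],z)[0],(p.max(0)+p.min(0))/2,np.ptp(p,axis=0)
CORK=((8,80,40),(25,255,255)); BLUE=((95,90,30),(120,255,255)); RED1=((0,150,40),(12,255,255))
E
python3 - <<'E'
from bench import r
from h import *
np.set_printoptions(precision=1,suppress=True)
print(r.sense()["tool_pos"],r.sense()["tcp_rot"])
print(see(r,"wrist",(355.5,279),*CORK,34,save="pics/w1.png"))
E
```

```text
[356.5 278.3 181.4] [180.   -0.   89.9]
(array([356.2, 281.2,  34. ]), array([356.1, 281. ]), array([32.5, 36. ]))
```

View pics/w1.png

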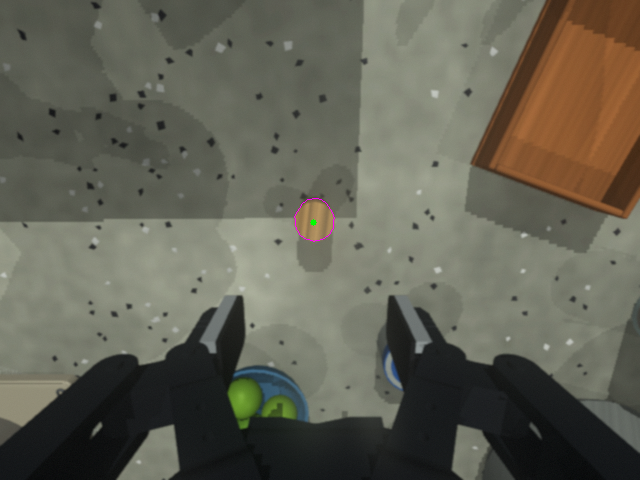

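The small cork's top is at (314,221), centred between the fingers, and it projects to about (356,280). Descending and gripping.

{"api": "jog_arm", "payload": {"targets": [[0.0015,0,0.04,0,0,0,0.3],[0.0015,0,0.08,0,0,0,0.3],[0.0015,0,0.12,0,0,0,0.3],[0.0015,0,0.155,0,0,0,0.3],[0.0015,0,0.176,0,0,0,0.3]]}}

```text
time: 2.33
tool_pos: [354.0, 278.3, 1.3]
tcp_rot: [-179.8, 0.1, 90.1]
ft_force: [0.0, -0.6, -0.5]
finger_gap: 59.7
```

{"api": "jog_arm", "payload": {"targets": [[0,0,0,0,0,0,0.3],[0,0,0,0,0,0,0.7],[0,0,0,0,0,0,0.8],[0,0,0,0,0,0,0.8],[0,0,0,0,0,0,0.8]]}}

```text
time: 2.75
tool_pos: [358.1, 280.9, 7.5]
tcp_rot: [179.8, -0.1, 90.0]
ft_force: [-0.0, 0.3, -0.7]
finger_gap: 32.3
```

{"api": "jog_arm", "payload": {"targets": [[0,0,0,0,0,0,0.8],[0,0,-0.02,0,0,0,0.8],[0,0,-0.05,0,0,0,0.8],[0,0,-0.08,0,0,0,0.8],[0,0,-0.1,0,0,0,0.8]]}}

```text
time: 3.17
tool_pos: [357.5, 280.5, 108.8]
tcp_rot: [179.8, -0.1, 90.0]
ft_force: [0.8, 1.4, -0.2]
finger_gap: 32.5
```

Gripped (gap 32.5) and lifted. Carrying it over the far half of the crate.

{"api": "jog_arm", "payload": {"targets": [[0.018,0.033,0,0,0,0,0.8],[0.036,0.066,0,0,0,0,0.8],[0.054,0.099,0,0,0,0,0.8],[0.072,0.132,0,0,0,0,0.8],[0.09,0.165,0,0,0,0,0.8]]}}

```text
time: 3.58
tool_pos: [523.2, 370.8, 106.2]
tcp_rot: [179.9, -0.0, 90.0]
ft_force: [0.3, -0.9, 0.3]
finger_gap: 32.6
```

{"api": "jog_arm", "payload": {"targets": [[0.015,0.03,0,0,0,0,0.8],[0.03,0.05,0,0,0,0,0.8],[0.038,0.064,0,0,0,0,0.8],[0.038,0.064,0,0,0,0,0.8],[0.038,0.064,0,0,0,0,0.8]]}}

```text
time: 4.0
tool_pos: [585.7, 407.9, 105.3]
tcp_rot: [180.0, -0.0, 90.0]
ft_force: [-0.3, 0.1, -0.1]
finger_gap: 32.7
```

```bash
python3 - <<'E'
from bench import r
from h import *
np.set_printoptions(precision=1,suppress=True)
print(r.sense()["tool_pos"],r.sense()["tcp_rot"])
for n in ("wrist","top"):
    s=r.snapshot(n); cv2.imwrite(f"pics/{n}2.png",s["pixels"][:,:,::-1])
E
```

```text
[585.7 407.9 105.3] [180.  -0.  90.]
```

View pics/wrist2.png

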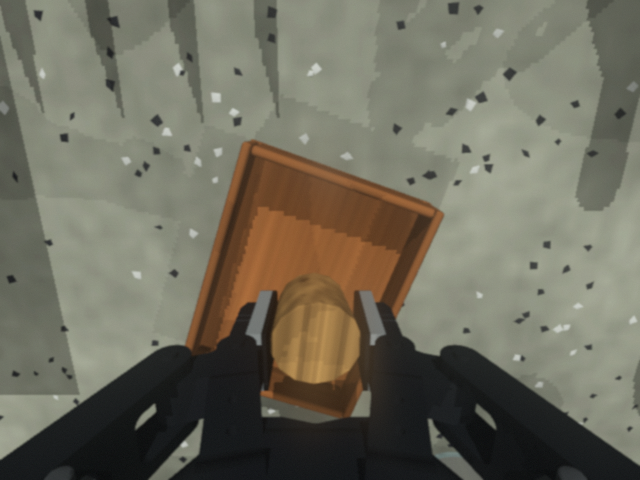

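The wrist view shows the crate below and the cork upright between the pads at (315,340). Lowering into the crate, ending slowly.

{"api": "jog_arm", "payload": {"targets": [[0,0,0.03,0,0,0,0.8],[0,0,0.055,0,0,0,0.8],[0,0,0.075,0,0,0,0.8],[0,0,0.085,0,0,0,0.8],[0,0,0.09,0,0,0,0.8]]}}

```text
time: 4.52
tool_pos: [583.3, 406.7, 13.2]
tcp_rot: [-179.8, 0.1, 90.0]
ft_force: [-10.2, -2.8, 16.0]
finger_gap: 32.0
```

{"api": "jog_arm", "payload": {"targets": [[0,0,0.002,0,0,0,0.8],[0,0,0.003,0,0,0,0.8],[0,0,0.0035,0,0,0,0.8],[0,0,0.0035,0,0,0,0.5],[0,0,0.0035,0,0,0,0.3]]}}

```text
time: 4.93
tool_pos: [586.0, 408.2, 12.9]
tcp_rot: [179.9, -0.0, 90.0]
ft_force: [0.3, 0.7, -0.6]
finger_gap: 53.2
```

{"api": "jog_arm", "payload": {"targets": [[0,0,0,0,0,0,0.3],[0,0,-0.02,0,0,0,0.3],[0,0,-0.06,0,0,0,0.3],[0,0,-0.1,0,0,0,0.3],[0,0,-0.14,0,0,0,0.3]]}}

```text
time: 5.35
tool_pos: [584.9, 407.5, 152.9]
tcp_rot: [-179.9, 0.0, 90.0]
ft_force: [0.6, 0.7, 0.4]
finger_gap: 59.7
```

```bash
python3 - <<'E'
from bench import r
from h import *
np.set_printoptions(precision=1,suppress=True)
print(see(r,"top",(586,408),(8,60,40),(25,160,255),40,w=12))
for n in ("wrist","top"):
    s=r.snapshot(n); cv2.imwrite(f"pics/{n}3.png",s["pixels"][:,:,::-1])
E
```

```text
(array([582., 410.,  40.]), array([582.5, 410.6]), array([39.7, 50.9]))
```

View pics/wrist3.png

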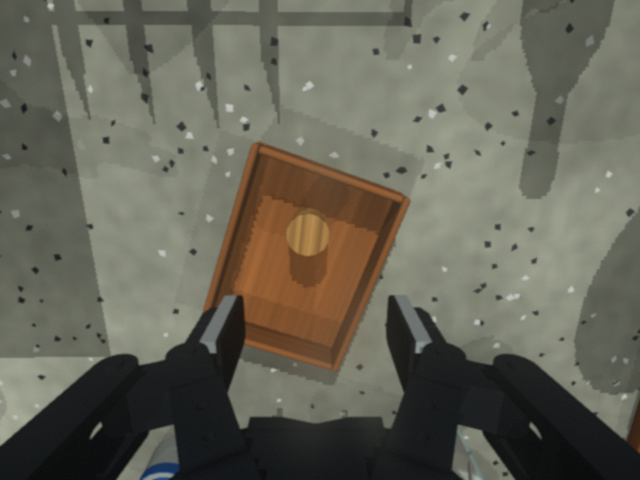

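{"api": "jog_arm", "payload": {"targets": [[-0.035,-0.011,0,0,0,0,0.3],[-0.073,-0.023,0,0,0,0,0.3],[-0.111,-0.036,0,0,0,0,0.3],[-0.15,-0.049,0,0,0,0,0.3],[-0.189,-0.062,0,0,0,0,0.3]]}}

```text
time: 5.92
tool_pos: [521.8, 217.1, 150.3]
tcp_rot: [-179.9, 0.0, 90.0]
ft_force: [0.3, -1.8, 1.1]
finger_gap: 59.4
```

{"api": "jog_arm", "payload": {"targets": [[-0.038,-0.013,0,0,0,0,0.3],[-0.077,-0.026,0,0,0,0,0.3],[-0.115,-0.039,0,0,0,0,0.3],[-0.154,-0.052,0,0,0,0,0.3],[-0.192,-0.064,0,0,0,0,0.3]]}}

```text
time: 6.33
tool_pos: [457.8, 25.3, 150.8]
tcp_rot: [-179.9, 0.0, 90.0]
ft_force: [0.9, -0.8, 0.9]
finger_gap: 60.1
```

{"api": "jog_arm", "payload": {"targets": [[-0.038,-0.013,0,0,0,0,0.3],[-0.077,-0.026,0,0,0,0,0.3],[-0.115,-0.039,0,0,0,0,0.3],[-0.154,-0.052,0,0,0,0,0.3],[-0.192,-0.064,0,0,0,0,0.3]]}}

```text
time: 6.75
tool_pos: [393.8, -166.6, 151.1]
tcp_rot: [-180.0, -0.0, 90.0]
ft_force: [1.3, -0.1, 0.8]
finger_gap: 59.7
```

The small cork stands in the crate at (308,233). Continuing to above the large cork.

{"api": "jog_arm", "payload": {"targets": [[-0.035,-0.012,0,0,0,0,0.3],[-0.07,-0.023,0,0,0,0,0.3],[-0.1,-0.032,0,0,0,0,0.3],[-0.117,-0.037,0,0,0,0,0.3],[-0.117,-0.037,0,0,0,0,0.3]]}}

```text
time: 7.17
tool_pos: [356.8, -285.0, 151.1]
tcp_rot: [-179.9, 0.0, 89.8]
ft_force: [0.5, -0.5, -0.3]
finger_gap: 59.8
```

{"api": "jog_arm", "payload": {"targets": [[0,0,0,0,0,0,0.3],[0,0,0,0,0,0,0.3]]}}

```text
time: 7.33
tool_pos: [358.2, -281.4, 151.0]
tcp_rot: [-180.0, -0.1, 90.0]
ft_force: [0.1, 1.4, 0.0]
finger_gap: 59.6
```

```bash
python3 - <<'E'
from bench import r
from h import *
np.set_printoptions(precision=1,suppress=True)
print(r.sense()["tool_pos"],r.sense()["tcp_rot"])
print(see(r,"wrist",(355.5,-286),(8,60,40),(20,190,190),40,w=60,save="pics/w4.png"))
E
```

```text
[ 358.2 -281.4  151. ] [-180.    -0.1   90. ]
(array([ 357.1, -285.5,   40. ]), array([ 357.1, -285.2]), array([43.7, 48.5]))
```

View pics/w4.png

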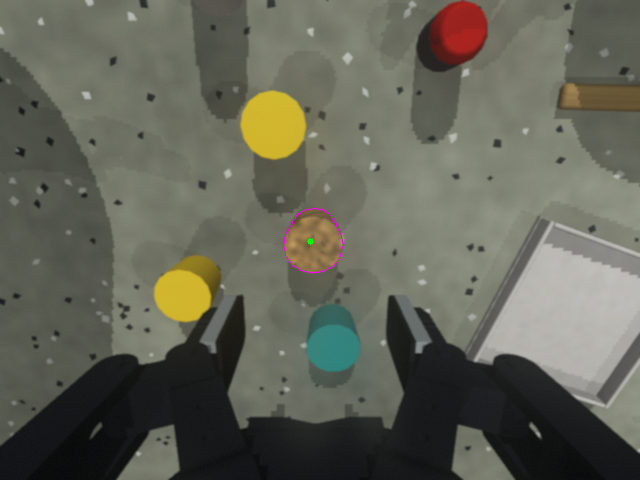

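The large cork is the tan blob at (314,241), which projects to about (357,-287). The yellow parts at (273,125) and (188,290) and the turquoise one at (333,338) are clear of the finger lines. Descending.

{"api": "jog_arm", "payload": {"targets": [[-0.0045,-0.0015,0.035,0,0,0,0.3],[-0.0045,-0.0015,0.07,0,0,0,0.3],[-0.0045,-0.0015,0.1,0,0,0,0.3],[-0.0045,-0.0015,0.125,0,0,0,0.3],[-0.0045,-0.0015,0.138,0,0,0,0.3]]}}

```text
time: 7.8
tool_pos: [355.6, -283.6, 10.1]
tcp_rot: [-179.8, -0.2, 90.1]
ft_force: [-0.5, 0.0, -0.5]
finger_gap: 59.8
```

{"api": "jog_arm", "payload": {"targets": [[0,0,0.004,0,0,0,0.3],[0,0,0.007,0,0,0,0.3],[0,0,0.007,0,0,0,0.3],[0,0,0.007,0,0,0,0.6],[0,0,0.007,0,0,0,0.7]]}}

```text
time: 8.22
tool_pos: [358.0, -287.5, 8.5]
tcp_rot: [179.9, 0.1, 90.0]
ft_force: [-0.7, 0.3, 1.3]
finger_gap: 42.1
```

{"api": "jog_arm", "payload": {"targets": [[0,0,0,0,0,0,0.7],[0,0,0,0,0,0,0.7],[0,0,-0.02,0,0,0,0.7],[0,0,-0.05,0,0,0,0.7],[0,0,-0.08,0,0,0,0.7]]}}

```text
time: 8.63
tool_pos: [356.3, -286.1, 87.4]
tcp_rot: [-179.9, -0.1, 90.0]
ft_force: [1.0, -1.3, -0.1]
finger_gap: 42.5
```

{"api": "jog_arm", "payload": {"targets": [[0.03,0.01,-0.008,0,0,0,0.7],[0.067,0.022,-0.016,0,0,0,0.7],[0.105,0.034,-0.025,0,0,0,0.7],[0.143,0.046,-0.025,0,0,0,0.7],[0.182,0.058,-0.025,0,0,0,0.7]]}}

```text
time: 9.05
tool_pos: [416.1, -103.7, 113.6]
tcp_rot: [179.8, 0.1, 89.9]
ft_force: [0.2, 1.2, -0.4]
finger_gap: 42.6
```

{"api": "jog_arm", "payload": {"targets": [[0.039,0.013,0,0,0,0,0.7],[0.078,0.026,0,0,0,0,0.7],[0.117,0.039,0,0,0,0,0.7],[0.155,0.051,0,0,0,0,0.7],[0.193,0.064,0,0,0,0,0.7]]}}

```text
time: 9.47
tool_pos: [479.5, 90.5, 112.7]
tcp_rot: [179.9, -0.0, 90.0]
ft_force: [0.7, -0.5, -0.0]
finger_gap: 42.3
```

{"api": "jog_arm", "payload": {"targets": [[0.038,0.013,0,0,0,0,0.7],[0.076,0.026,0,0,0,0,0.7],[0.114,0.039,0,0,0,0,0.7],[0.15,0.05,0,0,0,0,0.7],[0.18,0.06,0,0,0,0,0.7]]}}

```text
time: 9.88
tool_pos: [539.5, 271.2, 112.5]
tcp_rot: [179.9, -0.1, 90.1]
ft_force: [1.3, -0.2, -0.3]
finger_gap: 42.4
```

{"api": "jog_arm", "payload": {"targets": [[0.025,0.008,0,0,0,0,0.7],[0.045,0.016,0,0,0,0,0.7],[0.06,0.021,0,0,0,0,0.7],[0.07,0.024,0,0,0,0,0.7],[0.073,0.025,0,0,0,0,0.7]]}}

```text
time: 10.3
tool_pos: [564.2, 342.8, 112.1]
tcp_rot: [180.0, -0.0, 90.1]
ft_force: [-0.2, 0.6, 0.1]
finger_gap: 42.6
```

```bash
python3 - <<'E'
from bench import r
from h import *
np.set_printoptions(precision=1,suppress=True)
print(r.sense()["tool_pos"],r.sense()["tcp_rot"])
for n in ("wrist",):
    s=r.snapshot(n); cv2.imwrite(f"pics/{n}5.png",s["pixels"][:,:,::-1])
E
```

```text
[564.2 342.8 112.1] [180.   -0.   90.1]
```

View pics/wrist5.png

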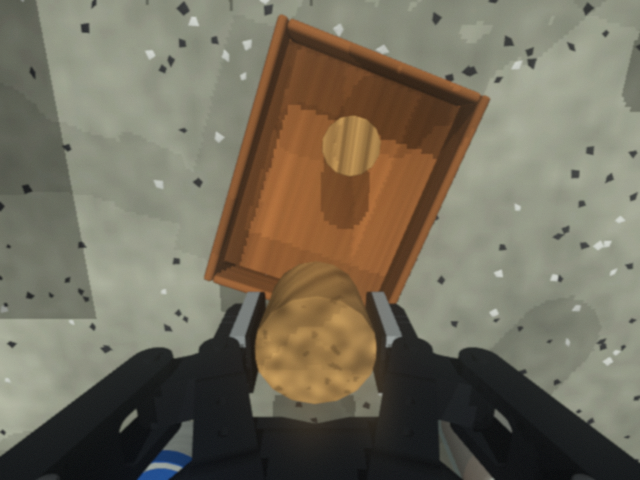

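```bash
python3 - <<'E'
from bench import r
from h import *
np.set_printoptions(precision=1,suppress=True)
s=r.snapshot("wrist")
print(cast(s,[(283,17),(488,97),(207,278)],36), cast(s,[(351,146)],40))
E
```

```text
[[547.5 472.1  36. ]
 [660.8 433.1  36. ]
 [495.  323.9  36. ]] [[584.9 406.7  40. ]]
```

{"api": "jog_arm", "payload": {"targets": [[0.003,0.001,0.025,0,0,0,0.7],[0.003,0.001,0.05,0,0,0,0.7],[0.003,0.001,0.07,0,0,0,0.7],[0.003,0.001,0.082,0,0,0,0.7],[0.003,0.001,0.09,0,0,0,0.7]]}}

```text
time: 10.82
tool_pos: [563.8, 342.7, 19.8]
tcp_rot: [-179.9, 0.1, 89.9]
ft_force: [-0.5, 1.1, 0.0]
finger_gap: 42.5
```

{"api": "jog_arm", "payload": {"targets": [[0,0,0.003,0,0,0,0.7],[0,0,0.006,0,0,0,0.7],[0,0,0.0085,0,0,0,0.7],[0,0,0.0085,0,0,0,0.7],[0,0,0.0085,0,0,0,0.4]]}}

```text
time: 11.23
tool_pos: [565.7, 344.7, 14.5]
tcp_rot: [179.9, -0.1, 90.0]
ft_force: [-1.1, 0.1, 1.2]
finger_gap: 50.7
```

{"api": "jog_arm", "payload": {"targets": [[0,0,0,0,0,0,0.3],[0,0,0,0,0,0,0.3],[0,0,-0.04,0,0,0,0.3],[0,0,-0.08,0,0,0,0.3],[0,0,-0.12,0,0,0,0.3]]}}

```text
time: 11.65
tool_pos: [563.9, 343.9, 133.6]
tcp_rot: [-179.9, 0.1, 90.0]
ft_force: [0.5, 0.4, 0.8]
finger_gap: 60.0
```

```bash
python3 - <<'E'
from bench import r
from h import *
np.set_printoptions(precision=1,suppress=True)
print(r.sense()["tool_pos"],r.sense()["tcp_rot"])
for n in ("wrist",):
    s=r.snapshot(n); cv2.imwrite(f"pics/{n}6.png",s["pixels"][:,:,::-1])
E
```

```text
[563.9 343.9 133.6] [-179.9    0.1   90. ]
```

View pics/wrist6.png

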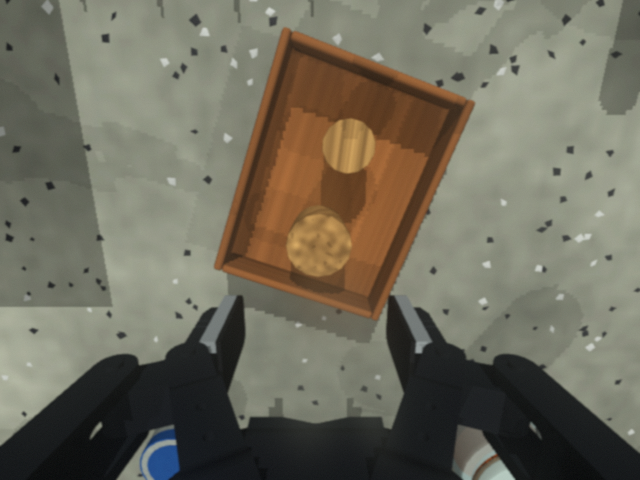

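Both corks stand upright in the crate at (349,146) and (319,243). Next is the large tin.

{"api": "jog_arm", "payload": {"targets": [[-0.033,-0.02,0,0,0,0,0.05],[-0.067,-0.04,0,0,0,0,0.05],[-0.1,-0.06,0,0,0,0,0.05],[-0.133,-0.08,0,0,0,0,0.05],[-0.16,-0.097,0,0,0,0,0.05]]}}

```text
time: 12.12
tool_pos: [466.5, 182.6, 132.9]
tcp_rot: [-180.0, 0.0, 90.0]
ft_force: [-0.2, -0.4, -0.1]
finger_gap: 81.5
```

{"api": "jog_arm", "payload": {"targets": [[-0.02,-0.012,0,0,0,0,0.05],[-0.034,-0.021,0,0,0,0,0.05],[-0.034,-0.021,0,0,0,0,0.05],[-0.034,-0.021,0,0,0,0,0.05],[-0.034,-0.021,0,0,0,0,0.05]]}}

```text
time: 12.53
tool_pos: [447.6, 150.8, 133.7]
tcp_rot: [179.9, -0.0, 90.0]
ft_force: [-0.1, -0.2, 0.1]
finger_gap: 81.0
```

```bash
python3 - <<'E'
from bench import r
from h import *
np.set_printoptions(precision=1,suppress=True)
print(r.sense()["tool_pos"],r.sense()["tcp_rot"])
print(see(r,"wrist",(447,150),*BLUE,42,w=60,save="pics/w7.png"))
E
```

```text
[447.6 150.8 133.7] [179.9  -0.   90. ]
(array([448.6, 149.6,  42. ]), array([448.4, 148.9]), array([46.6, 45.9]))
```

View pics/w7.png

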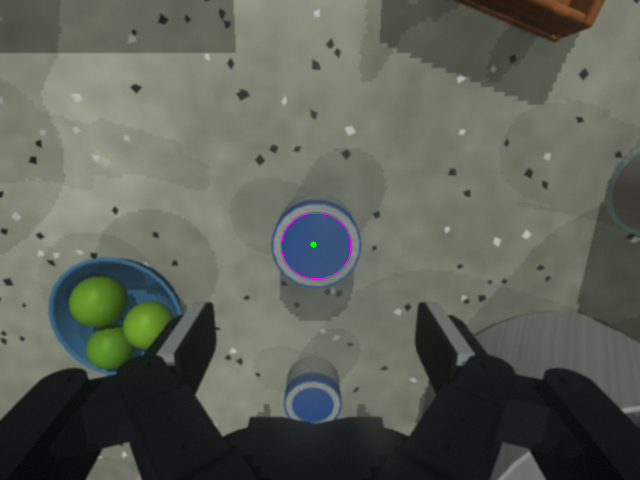

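The large tin's lid is at (316,245), which projects to (448.5,149.3). The gripper is over it. Descending and gripping.

{"api": "jog_arm", "payload": {"targets": [[-0.0015,0.001,0.03,0,0,0,0.05],[-0.0015,0.001,0.06,0,0,0,0.05],[-0.0015,0.001,0.09,0,0,0,0.05],[-0.0015,0.001,0.108,0,0,0,0.05],[-0.0015,0.001,0.118,0,0,0,0.05]]}}

```text
time: 13.0
tool_pos: [446.0, 149.2, 12.1]
tcp_rot: [-179.7, 0.0, 90.1]
ft_force: [-0.2, -0.4, -0.0]
finger_gap: 81.1
```

{"api": "jog_arm", "payload": {"targets": [[0,0,0.004,0,0,0,0.05],[0,0,0.007,0,0,0,0.05],[0,0,0.007,0,0,0,0.05],[0,0,0.007,0,0,0,0.3],[0,0,0.007,0,0,0,0.45]], "newtons": 30}}

```text
time: 13.42
tool_pos: [449.1, 149.1, 9.7]
tcp_rot: [179.9, -0.0, 90.0]
ft_force: [0.5, -0.5, 30.8]
finger_gap: 59.4
```

{"api": "jog_arm", "payload": {"targets": [[0,0,0,0,0,0,0.5],[0,0,0,0,0,0,0.5],[0,0,-0.03,0,0,0,0.5],[0,0,-0.065,0,0,0,0.5],[0,0,-0.1,0,0,0,0.5]]}}

```text
time: 13.83
tool_pos: [446.8, 148.5, 108.9]
tcp_rot: [-179.9, 0.0, 90.0]
ft_force: [0.5, 0.7, -0.3]
finger_gap: 59.2
```

{"api": "jog_arm", "payload": {"targets": [[-0.02,0,-0.02,0,0,0,0.5],[-0.05,0,-0.04,0,0,0,0.5],[-0.086,0,-0.055,0,0,0,0.5],[-0.125,0.005,-0.055,0,0,0,0.5],[-0.164,0.01,-0.055,0,0,0,0.5]]}}

```text
time: 14.25
tool_pos: [458.8, -16.7, 165.6]
tcp_rot: [179.7, 0.0, 90.1]
ft_force: [0.5, -0.3, -1.2]
finger_gap: 59.0
```

{"api": "jog_arm", "payload": {"targets": [[-0.038,0.012,0,0,0,0,0.5],[-0.076,0.026,0,0,0,0,0.5],[-0.113,0.041,0,0,0,0,0.5],[-0.15,0.056,0,0,0,0,0.5],[-0.187,0.071,0,0,0,0,0.5]]}}

```text
time: 14.67
tool_pos: [529.2, -204.4, 163.7]
tcp_rot: [180.0, 0.0, 90.0]
ft_force: [0.1, 1.4, -0.8]
finger_gap: 59.3
```

{"api": "jog_arm", "payload": {"targets": [[-0.037,0.013,0,0,0,0,0.5],[-0.074,0.026,0,0,0,0,0.5],[-0.111,0.037,0,0,0,0,0.5],[-0.14,0.047,0,0,0,0,0.5],[-0.163,0.054,0,0,0,0,0.5]]}}

```text
time: 15.08
tool_pos: [583.0, -368.1, 163.2]
tcp_rot: [180.0, 0.0, 89.9]
ft_force: [0.1, -0.4, -0.8]
finger_gap: 59.2
```

{"api": "jog_arm", "payload": {"targets": [[0,0,0,0,0,0,0.5],[0,0,0,0,0,0,0.5],[0,0,0,0,0,0,0.5]]}}

```text
time: 15.33
tool_pos: [582.6, -364.8, 163.0]
tcp_rot: [-180.0, -0.0, 90.0]
ft_force: [-0.8, 0.3, -1.9]
finger_gap: 59.1
```

```bash
python3 - <<'E'
from bench import r
from h import *
np.set_printoptions(precision=1,suppress=True)
print(r.sense()["tool_pos"],r.sense()["tcp_rot"])
for n in ("wrist","top"):
    s=r.snapshot(n); cv2.imwrite(f"pics/{n}8.png",s["pixels"][:,:,::-1])
E
```

```text
[ 582.6 -364.8  163. ] [-180.   -0.   90.]
```

View pics/wrist8.png

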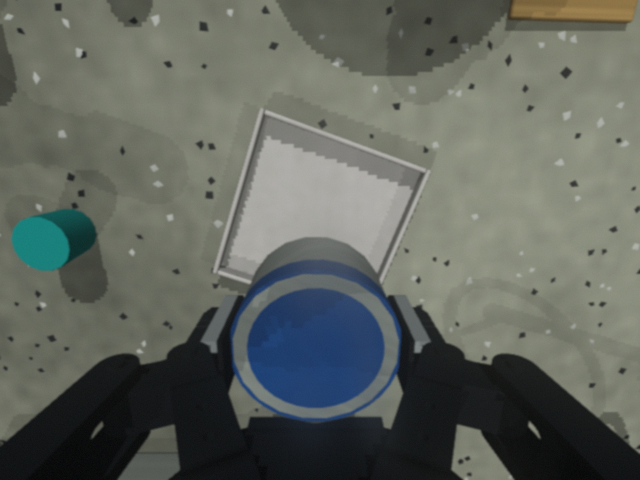

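```bash
python3 - <<'E'
from bench import r
from h import *
np.set_printoptions(precision=1,suppress=True)
s=r.snapshot("wrist")
p=cast(s,[(263,109),(429,171),(214,273)],18); print(p,(p[1]+p[2])/2,np.linalg.norm(p[1]-p[0]),np.linalg.norm(p[2]-p[0]))
E
```

```text
[[ 544.6 -276.5   18. ]
 [ 671.9 -321.7   18. ]
 [ 497.9 -407.3   18. ]] [ 584.9 -364.5   18. ] 135.0847613151931 138.872534026593
```

{"api": "jog_arm", "payload": {"targets": [[0,0.001,0.035,0,0,0,0.5],[0,0.001,0.07,0,0,0,0.5],[0,0.001,0.1,0,0,0,0.5],[0,0.001,0.125,0,0,0,0.5],[0,0.001,0.138,0,0,0,0.5]]}}

```text
time: 15.9
tool_pos: [581.9, -362.6, 21.1]
tcp_rot: [-179.7, -0.2, 90.1]
ft_force: [-1.1, 0.4, -1.9]
finger_gap: 59.3
```

{"api": "jog_arm", "payload": {"targets": [[0,0,0.003,0,0,0,0.5],[0,0,0.006,0,0,0,0.5],[0,0,0.009,0,0,0,0.5],[0,0,0.011,0,0,0,0.5],[0,0,0.0125,0,0,0,0.5]]}}

```text
time: 16.32
tool_pos: [585.1, -366.0, 14.7]
tcp_rot: [179.9, 0.1, 90.0]
ft_force: [-0.2, 0.1, -1.1]
finger_gap: 59.1
```

{"api": "jog_arm", "payload": {"targets": [[0,0,0.0005,0,0,0,0.5],[0,0,0.0005,0,0,0,0.5]]}}

```text
time: 16.48
tool_pos: [584.8, -365.9, 13.9]
tcp_rot: [179.9, 0.1, 90.0]
ft_force: [-0.6, 0.4, 4.9]
finger_gap: 59.2
```

Contact with the tray floor (4.9 N). Releasing.

{"api": "jog_arm", "payload": {"targets": [[0,0,0,0,0,0,0.2],[0,0,0,0,0,0,0.1],[0,0,0,0,0,0,0.08],[0,0,0,0,0,0,0.08],[0,0,-0.02,0,0,0,0.08]]}}

```text
time: 16.9
tool_pos: [580.9, -363.0, 27.3]
tcp_rot: [-179.6, -0.3, 90.0]
ft_force: [-1.1, 0.8, -1.2]
finger_gap: 78.4
```

{"api": "jog_arm", "payload": {"targets": [[0,0,-0.035,0,0,0,0.08],[0,0,-0.07,0,0,0,0.08],[0,0,-0.1,0,0,0,0.08],[0,0,-0.12,0,0,0,0.08],[0,0,-0.12,0,0,0,0.08]]}}

```text
time: 17.32
tool_pos: [586.7, -367.2, 159.6]
tcp_rot: [179.5, 0.3, 90.0]
ft_force: [0.5, -0.4, 0.4]
finger_gap: 78.8
```

```bash
python3 - <<'E'
from bench import r
from h import *
np.set_printoptions(precision=1,suppress=True)
print(r.sense()["tool_pos"],r.sense()["tcp_rot"])
print(see(r,"wrist",(584,-365),*BLUE,46,w=60,save="pics/w9.png"))
s=r.snapshot("top"); cv2.imwrite("pics/top9.png",s["pixels"][:,:,::-1])
E
```

```text
[ 586.7 -367.2  159.6] [179.5   0.3  90. ]
(array([ 585.1, -365.5,   46. ]), array([ 585.1, -366.2]), array([46.7, 46.1]))
```

View pics/w9.png

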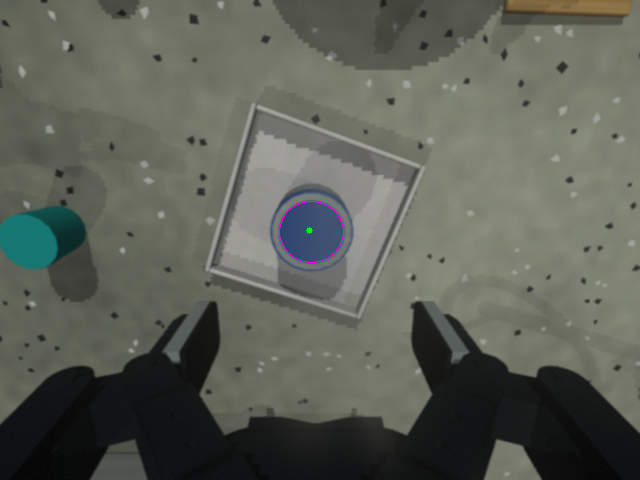

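```bash
python3 - <<'E'
from bench import r
from h import *
np.set_printoptions(precision=1,suppress=True)
s=r.snapshot("wrist")
p=cast(s,[(255,103),(424,167),(360,318),(208,270)],18); print(p.mean(0),(p[1]+p[3])/2,(p[0]+p[2])/2)
print(see(r,"wrist",(584,-365),*BLUE,46,w=60))
print(see(r,"top",(584,-365),*BLUE,46,w=20))
E
```

```text
[ 582.8 -360.7   18. ] [ 582.5 -360.9   18. ] [ 583.  -360.5   18. ]
(array([ 585.2, -365.5,   46. ]), array([ 585.1, -365.8]), array([46.2, 45.8]))
(array([ 593.3, -352.4,   46. ]), array([ 591.3, -354.4]), array([28.9, 20.5]))
```

The large tin stands in the tray at (310,231), about 5 mm from the tray centre, and the limit is 15. Next is the weight.

{"api": "jog_arm", "payload": {"targets": [[0.03,-0.019,0,0,0,0,0.35],[0.063,-0.04,0,0,0,0,0.35],[0.096,-0.061,0,0,0,0,0.35],[0.13,-0.082,0,0,0,0,0.35],[0.163,-0.103,0,0,0,0,0.35]]}}

```text
time: 17.98
tool_pos: [478.7, -200.2, 149.9]
tcp_rot: [-179.8, -0.1, 90.0]
ft_force: [-0.4, 0.4, 0.7]
finger_gap: 55.6
```

{"api": "jog_arm", "payload": {"targets": [[0.03,-0.019,0,0,0,0,0.35],[0.047,-0.03,0,0,0,0,0.35],[0.054,-0.035,0,0,0,0,0.35],[0.054,-0.035,0,0,0,0,0.35],[0.054,-0.035,0,0,0,0,0.35]]}}

```text
time: 18.4
tool_pos: [446.0, -148.5, 151.9]
tcp_rot: [-180.0, 0.0, 90.0]
ft_force: [0.3, 0.8, 0.2]
finger_gap: 55.8
```

```bash
python3 - <<'E'
from bench import r
from h import *
np.set_printoptions(precision=1,suppress=True)
print(r.sense()["tool_pos"],r.sense()["tcp_rot"])
print(see(r,"wrist",(446,-148),*RED1,46,w=60,save="pics/w10.png"))
E
```

```text
[ 446.  -148.5  151.9] [-180.    0.   90.]
(array([ 447.4, -146.4,   46. ]), array([ 447.1, -146.9]), array([29.7, 30.9]))
```

View pics/w10.png

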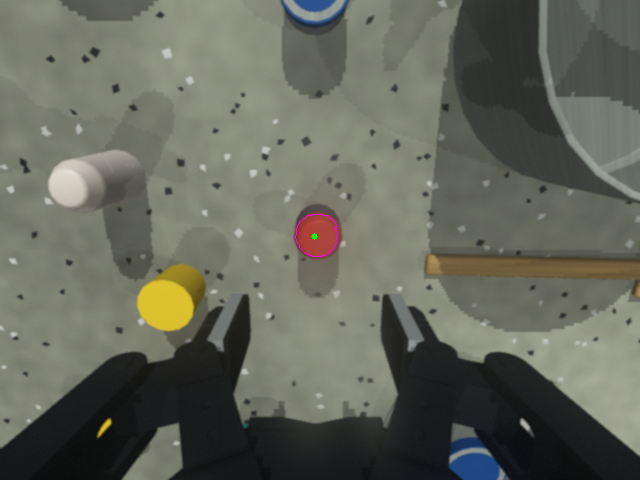

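The red cap is at (318,236), which projects to (447,-147). Descending onto the weight.

{"api": "jog_arm", "payload": {"targets": [[0.0013,0.001,0.035,0,0,0,0.35],[0.0013,0.001,0.07,0,0,0,0.35],[0.0013,0.001,0.1,0,0,0,0.35],[0.0013,0.001,0.12,0,0,0,0.35],[0.0013,0.001,0.132,0,0,0,0.35]]}}

```text
time: 18.87
tool_pos: [445.3, -147.2, 16.7]
tcp_rot: [-179.8, -0.1, 89.9]
ft_force: [-0.1, -0.7, 0.5]
finger_gap: 55.2
```

{"api": "jog_arm", "payload": {"targets": [[0,0,0.004,0,0,0,0.35],[0,0,0.006,0,0,0,0.35],[0,0,0.006,0,0,0,0.35],[0,0,0.006,0,0,0,0.6],[0,0,0.006,0,0,0,0.75]]}}

```text
time: 19.28
tool_pos: [448.1, -147.7, 15.7]
tcp_rot: [179.9, 0.1, 90.0]
ft_force: [-2.2, 0.5, 5.5]
finger_gap: 34.7
```

{"api": "jog_arm", "payload": {"targets": [[0,0,0,0,0,0,0.75],[0,0,0,0,0,0,0.75],[0,0,-0.03,0,0,0,0.75],[0,0,-0.07,0,0,0,0.75],[0,0,-0.11,0,0,0,0.75]]}}

```text
time: 19.7
tool_pos: [445.4, -146.1, 124.5]
tcp_rot: [-179.8, -0.1, 90.0]
ft_force: [1.8, -1.0, -0.9]
finger_gap: 34.8
```

{"api": "jog_arm", "payload": {"targets": [[0,0,-0.035,0,0,0,0.75],[0,0,-0.06,0,0,0,0.75],[0,0,-0.066,0,0,0,0.75],[0,0,-0.066,0,0,0,0.75]]}}

```text
time: 20.03
tool_pos: [448.5, -147.5, 193.1]
tcp_rot: [179.7, 0.1, 90.0]
ft_force: [0.4, 0.6, -1.5]
finger_gap: 34.5
```

{"api": "jog_arm", "payload": {"targets": [[0.018,0.026,0,0,0,0,0.75],[0.04,0.058,0,0,0,0,0.75],[0.062,0.09,0,0,0,0,0.75],[0.084,0.122,0,0,0,0,0.75],[0.105,0.154,0,0,0,0,0.75]]}}

```text
time: 20.45
tool_pos: [600.9, -40.3, 187.1]
tcp_rot: [-179.8, -0.0, 90.0]
ft_force: [0.7, -0.6, -1.2]
finger_gap: 34.6
```

{"api": "jog_arm", "payload": {"targets": [[0.018,0.027,0,0,0,0,0.75],[0.0265,0.0385,0,0,0,0,0.75],[0.0265,0.0385,0,0,0,0,0.75],[0.0265,0.0385,0,0,0,0,0.75]]}}

```text
time: 20.78
tool_pos: [638.2, -14.7, 187.1]
tcp_rot: [-179.7, -0.0, 90.1]
ft_force: [-0.2, 0.7, -0.4]
finger_gap: 35.0
```

```bash
python3 - <<'E'
from bench import r
from h import *
np.set_printoptions(precision=1,suppress=True)
print(r.sense()["tool_pos"],r.sense()["tcp_rot"])
s=r.snapshot("wrist"); cv2.imwrite("pics/w11.png",s["pixels"][:,:,::-1])
s=r.snapshot("scene"); cv2.imwrite("pics/s11.png",s["pixels"][:,:,::-1])
E
```

```text
[638.2 -14.7 187.1] [-179.7   -0.    90.1]
```

View pics/w11.png

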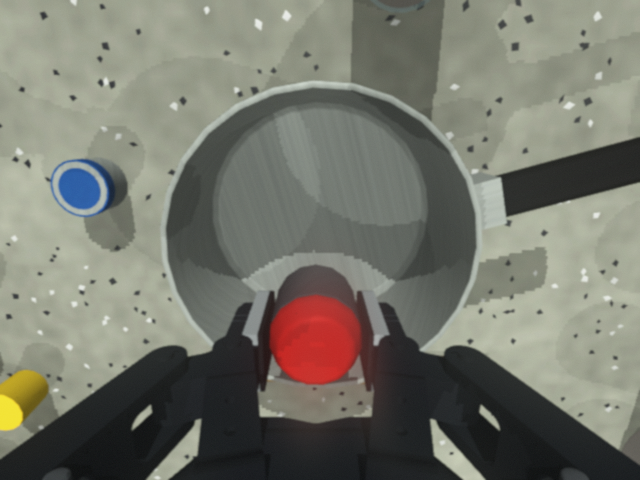

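View pics/s11.png

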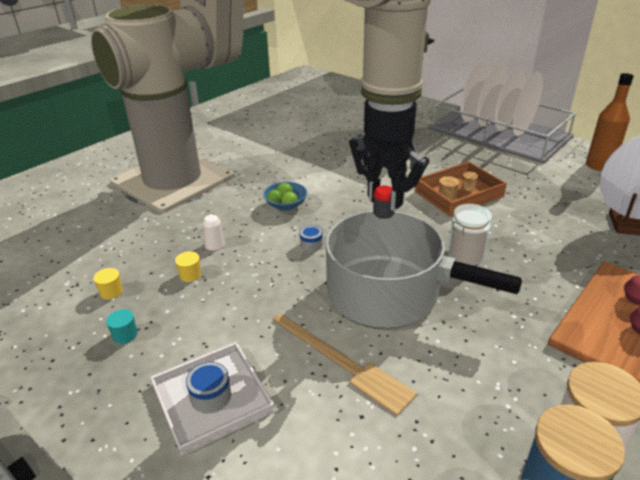

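```bash
python3 - <<'E'
from bench import r
from h import *
np.set_printoptions(precision=1,suppress=True)
s=r.snapshot("wrist"); print(r.sense()["tool_pos"])
p=cast(s,[(163,228),(481,228),(325,83),(196,340)],115); print(p)
q=p[:3,:2]; A=np.c_[2*cast(s,[(163,228),(481,228),(325,83),(196,340)],115)[:,:2],np.ones(4)]; b=(p[:,:2]**2).sum(1); c=np.linalg.lstsq(A,b,rcond=None)[0]; print(c[:2],np.sqrt(c[2]+c[0]**2+c[1]**2))
E
```

```text
[638.1 -16.1 189. ]
[[545.3  -0.2 115. ]
 [739.3   0.1 115. ]
 [643.5  81.7 115. ]
 [558.  -78.2 115. ]]
[641.7 -20.1] 100.48576955189337
```

The weight is held upright over the cooker. The rim fit gives a centre of about (641,-18). Lowering the weight in.

{"api": "jog_arm", "payload": {"targets": [[-0.001,0.002,0.03,0,0,0,0.75],[-0.001,0.002,0.06,0,0,0,0.75],[-0.001,0.002,0.09,0,0,0,0.75],[-0.001,0.002,0.12,0,0,0,0.75],[-0.001,0.002,0.14,0,0,0,0.75]]}}

```text
time: 21.35
tool_pos: [638.8, -17.2, 46.9]
tcp_rot: [-179.8, -0.0, 89.9]
ft_force: [-0.3, 0.1, -1.2]
finger_gap: 34.7
```

{"api": "jog_arm", "payload": {"targets": [[0,0,0.012,0,0,0,0.75],[0,0,0.018,0,0,0,0.75],[0,0,0.023,0,0,0,0.75],[0,0,0.026,0,0,0,0.75],[0,0,0.028,0,0,0,0.75]]}}

```text
time: 21.77
tool_pos: [642.5, -16.7, 23.6]
tcp_rot: [179.9, 0.0, 90.0]
ft_force: [0.2, 0.5, -0.6]
finger_gap: 35.1
```

{"api": "jog_arm", "payload": {"targets": [[0,0,0.001,0,0,0,0.75],[0,0,0.0015,0,0,0,0.75],[0,0,0.0015,0,0,0,0.75]]}}

```text
time: 22.02
tool_pos: [642.2, -16.4, 21.8]
tcp_rot: [179.9, 0.0, 90.0]
ft_force: [0.2, -0.4, 1.4]
finger_gap: 34.9
```

{"api": "jog_arm", "payload": {"targets": [[0,0,0.001,0,0,0,0.75],[0,0,0.001,0,0,0,0.75],[0,0,0.001,0,0,0,0.6],[0,0,0.001,0,0,0,0.45],[0,0,0.001,0,0,0,0.4]]}}

```text
time: 22.43
tool_pos: [641.9, -16.4, 20.4]
tcp_rot: [179.9, 0.0, 90.0]
ft_force: [-0.1, -0.5, -0.4]
finger_gap: 51.0
```

{"api": "jog_arm", "payload": {"targets": [[0,0,0,0,0,0,0.4],[0,0,-0.02,0,0,0,0.4],[0,0,-0.055,0,0,0,0.4],[0,0,-0.09,0,0,0,0.4],[0,0,-0.13,0,0,0,0.4]]}}

```text
time: 22.85
tool_pos: [640.0, -16.3, 149.2]
tcp_rot: [-179.8, -0.0, 90.0]
ft_force: [1.1, -0.3, 0.3]
finger_gap: 51.1
```

{"api": "jog_arm", "payload": {"targets": [[0,0,-0.03,0,0,0,0.4],[0,0,-0.03,0,0,0,0.25],[0,0,-0.03,0,0,0,0.25]]}}

```text
time: 23.1
tool_pos: [643.3, -16.6, 183.2]
tcp_rot: [179.7, 0.0, 90.0]
ft_force: [-0.3, 0.6, 0.1]
finger_gap: 64.3
```

```bash
python3 - <<'E'
from bench import r
from h import *
np.set_printoptions(precision=1,suppress=True)
print(r.sense()["tool_pos"],r.sense()["tcp_rot"])
print(see(r,"wrist",(641,-17),*RED1,52,w=60,save="pics/w12.png"))
E
```

```text
[643.3 -16.6 183.2] [179.7   0.   90. ]
(array([642.3, -15.8,  52. ]), array([642.6, -16.3]), array([31.8, 31.3]))
```

View pics/w12.png

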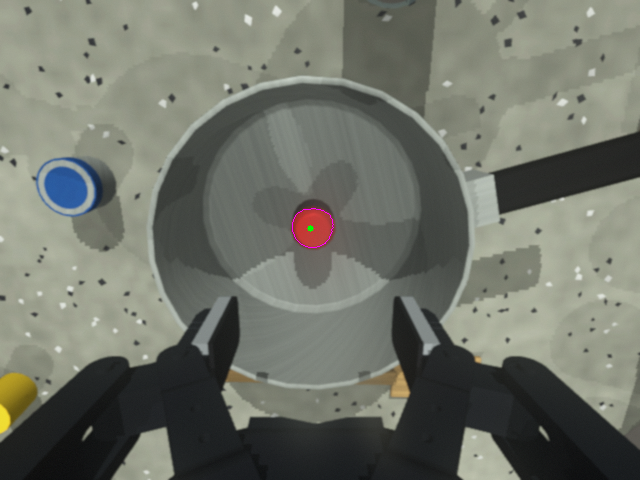

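The weight stands upright at the middle of the cooker floor (313,228). Now the small tin.

{"api": "jog_arm", "payload": {"targets": [[0.005,-0.033,0,0,0,0,0.25],[0.011,-0.07,0,0,0,0,0.25],[0.017,-0.108,0,0,0,0,0.25],[0.023,-0.146,0,0,0,0,0.25],[0.027,-0.178,0,0,0,0,0.25]]}}

```text
time: 23.57
tool_pos: [459.7, 11.2, 176.7]
tcp_rot: [-179.7, -0.0, 90.0]
ft_force: [-0.3, -0.2, 0.6]
finger_gap: 64.0
```

{"api": "jog_arm", "payload": {"targets": [[0.003,-0.019,0.015,0,0,0,0.25],[0.003,-0.019,0.03,0,0,0,0.25],[0.003,-0.019,0.03,0,0,0,0.25],[0.003,-0.019,0.03,0,0,0,0.25],[0.003,-0.019,0.03,0,0,0,0.25]]}}

```text
time: 23.98
tool_pos: [444.5, 13.5, 149.6]
tcp_rot: [-179.9, -0.0, 90.0]
ft_force: [0.3, -0.6, -0.7]
finger_gap: 64.1
```

```bash
python3 - <<'E'
from bench import r
from h import *
np.set_printoptions(precision=1,suppress=True)
print(r.sense()["tool_pos"],r.sense()["tcp_rot"])
print(see(r,"wrist",(444.5,13.5),*BLUE,34,w=60,save="pics/w13.png"))
E
```

```text
[444.5  13.5 149.6] [-179.9   -0.    90. ]
(array([445.8,  12.6,  34. ]), array([445.5,  12.4]), array([32.4, 32.1]))
```

View pics/w13.png

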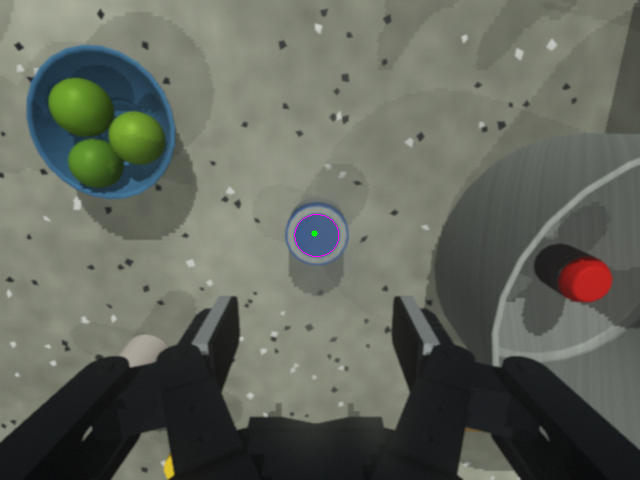

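The small tin's lid is at (317,234), which projects to (445.6,12.5). Descending.

{"api": "jog_arm", "payload": {"targets": [[-0.001,0.001,0.035,0,0,0,0.25],[-0.001,0.001,0.07,0,0,0,0.25],[-0.001,0.001,0.1,0,0,0,0.25],[-0.001,0.001,0.124,0,0,0,0.25],[-0.001,0.001,0.136,0,0,0,0.25]]}}

```text
time: 24.45
tool_pos: [443.9, 12.6, 10.8]
tcp_rot: [-179.8, -0.0, 90.0]
ft_force: [-0.1, 0.4, -0.0]
finger_gap: 64.1
```

{"api": "jog_arm", "payload": {"targets": [[0,0,0.004,0,0,0,0.25],[0,0,0.008,0,0,0,0.25],[0,0,0.008,0,0,0,0.25],[0,0,0.008,0,0,0,0.45],[0,0,0.008,0,0,0,0.62]]}}

```text
time: 24.87
tool_pos: [446.9, 12.5, 7.3]
tcp_rot: [179.9, 0.0, 90.0]
ft_force: [0.1, -0.0, -0.2]
finger_gap: 45.1
```

{"api": "jog_arm", "payload": {"targets": [[0,0,0,0,0,0,0.65],[0,0,0,0,0,0,0.65],[0,0,-0.03,0,0,0,0.65],[0,0,-0.065,0,0,0,0.65],[0,0,-0.1,0,0,0,0.65]]}}

```text
time: 25.28
tool_pos: [444.3, 12.7, 106.5]
tcp_rot: [-179.9, -0.0, 90.0]
ft_force: [0.9, 0.2, 0.1]
finger_gap: 45.1
```

{"api": "jog_arm", "payload": {"targets": [[-0.02,0,-0.02,0,0,0,0.65],[-0.05,0.005,-0.04,0,0,0,0.65],[-0.085,0.015,-0.055,0,0,0,0.65],[-0.122,0.028,-0.06,0,0,0,0.65],[-0.159,0.042,-0.06,0,0,0,0.65]]}}

```text
time: 25.7
tool_pos: [489.0, -148.5, 168.9]
tcp_rot: [179.7, 0.1, 90.0]
ft_force: [0.2, 0.3, -0.4]
finger_gap: 45.1
```

{"api": "jog_arm", "payload": {"targets": [[-0.035,0.015,0,0,0,0,0.65],[-0.07,0.031,0,0,0,0,0.65],[-0.105,0.047,0,0,0,0,0.65],[-0.14,0.062,0,0,0,0,0.65],[-0.17,0.076,0,0,0,0,0.65]]}}

```text
time: 26.12
tool_pos: [563.8, -319.0, 165.9]
tcp_rot: [180.0, 0.0, 90.0]
ft_force: [0.4, 0.1, -1.2]
finger_gap: 44.7
```

{"api": "jog_arm", "payload": {"targets": [[-0.025,0.011,0,0,0,0,0.65],[-0.042,0.018,0,0,0,0,0.65],[-0.0493,0.0214,0,0,0,0,0.65],[-0.0493,0.0214,0,0,0,0,0.65],[-0.0493,0.0214,0,0,0,0,0.65]]}}

```text
time: 26.53
tool_pos: [584.6, -365.2, 165.5]
tcp_rot: [-180.0, -0.0, 90.0]
ft_force: [0.6, 0.9, 0.2]
finger_gap: 44.8
```

{"api": "jog_arm", "payload": {"targets": [[0,0,0,0,0,0,0.65],[0,0,0,0,0,0,0.65],[0,0,0,0,0,0,0.65]]}}

```text
time: 26.78
tool_pos: [584.8, -364.6, 166.1]
tcp_rot: [180.0, 0.0, 90.1]
ft_force: [-0.8, -0.9, -0.9]
finger_gap: 44.9
```

```bash
python3 - <<'E'
from bench import r
from h import *
np.set_printoptions(precision=1,suppress=True)
print(r.sense()["tool_pos"],r.sense()["tcp_rot"])
s=r.snapshot("wrist"); cv2.imwrite("pics/w14.png",s["pixels"][:,:,::-1])
E
```

```text
[ 584.8 -364.6  166.1] [180.    0.   90.1]
```

View pics/w14.png

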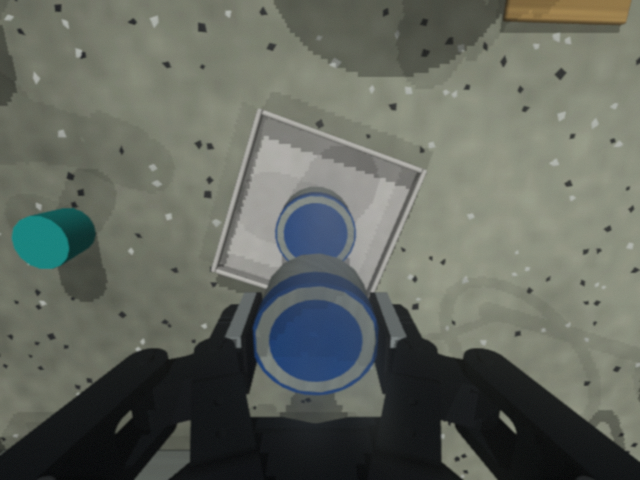

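```bash
python3 - <<'E'
from bench import r
from h import *
np.set_printoptions(precision=1,suppress=True)
s=r.snapshot("wrist"); print(r.sense()["tool_pos"])
m=cv2.inRange(cv2.cvtColor(s["pixels"],cv2.COLOR_RGB2HSV),*BLUE); m[260:]=0; m[:190]=0
n,l,st,ce=cv2.connectedComponentsWithStats(m)
for i in range(1,n):
    if st[i,4]>100: print(st[i],ce[i])
print(cast(s,[(315,205),(315,232),(275,232),(355,232),(282,232),(349,232)],46))
E
```

```text
[ 584.9 -365.   166.1]
[280 193  70  23 142] [310.1 200.2]
[ 284  204   63   53 2696] [314.9 230.7]
[[ 585.3 -344.3   46. ]
 [ 585.3 -364.7   46. ]
 [ 555.5 -364.8   46. ]
 [ 615.1 -364.7   46. ]
 [ 560.7 -364.7   46. ]
 [ 610.6 -364.7   46. ]]
```

The held tin is centred in x over the large tin's lid (column 315 for both) and within about 1 mm in y. Lowering.

{"api": "jog_arm", "payload": {"targets": [[-0.0005,0,0.03,0,0,0,0.65],[-0.0005,0,0.06,0,0,0,0.65],[-0.0005,0,0.082,0,0,0,0.65],[-0.0005,0,0.095,0,0,0,0.65],[-0.0005,0,0.102,0,0,0,0.65]]}}

```text
time: 27.3
tool_pos: [583.5, -365.0, 61.0]
tcp_rot: [-179.8, -0.1, 90.0]
ft_force: [0.4, -0.7, -1.6]
finger_gap: 45.0
```

{"api": "jog_arm", "payload": {"targets": [[0,0,0.003,0,0,0,0.65],[0,0,0.006,0,0,0,0.65],[0,0,0.008,0,0,0,0.65],[0,0,0.01,0,0,0,0.65],[0,0,0.0105,0,0,0,0.65]]}}

```text
time: 27.72
tool_pos: [585.3, -366.6, 54.2]
tcp_rot: [179.9, 0.1, 90.0]
ft_force: [-0.4, 0.8, -0.9]
finger_gap: 45.0
```

{"api": "jog_arm", "payload": {"targets": [[0,0,0.001,0,0,0,0.65],[0,0,0.001,0,0,0,0.65],[0,0,0.001,0,0,0,0.65]]}}

```text
time: 27.97
tool_pos: [585.3, -366.6, 53.4]
tcp_rot: [179.9, 0.1, 90.0]
ft_force: [-0.6, 1.0, 3.5]
finger_gap: 45.1
```

{"api": "jog_arm", "payload": {"targets": [[0,0,0,0,0,0,0.5],[0,0,0,0,0,0,0.35],[0,0,0,0,0,0,0.25],[0,0,0,0,0,0,0.25],[0,0,-0.01,0,0,0,0.25]]}}

```text
time: 28.38
tool_pos: [583.1, -365.0, 59.5]
tcp_rot: [-179.8, -0.2, 90.0]
ft_force: [-0.7, 0.4, -0.7]
finger_gap: 63.5
```

{"api": "jog_arm", "payload": {"targets": [[0,0,-0.03,0,0,0,0.25],[0,0,-0.06,0,0,0,0.25],[0,0,-0.09,0,0,0,0.25],[0,0,-0.11,0,0,0,0.25],[0,0,-0.11,0,0,0,0.25]]}}

```text
time: 28.8
tool_pos: [587.5, -368.1, 180.3]
tcp_rot: [179.5, 0.4, 90.0]
ft_force: [0.1, -0.3, 0.5]
finger_gap: 64.2
```

{"api": "jog_arm", "payload": {"targets": [[0,0,0,0,0,0,0.25],[0,0,0,0,0,0,0.25],[0,0,0,0,0,0,0.25],[0,0,0,0,0,0,0.25]]}}

```text
time: 29.13
tool_pos: [583.9, -365.5, 170.2]
tcp_rot: [-179.8, -0.1, 90.0]
ft_force: [1.1, -0.8, -0.3]
finger_gap: 63.9
```

```bash
python3 - <<'E'
from bench import r
from h import *
np.set_printoptions(precision=1,suppress=True)
print(r.sense()["tool_pos"],r.sense()["tcp_rot"])
print(see(r,"wrist",(585,-366),*BLUE,80,w=45,save="pics/w15.png"))
s=r.snapshot("scene"); im=s["pixels"][:,:,::-1]
cv2.imwrite("pics/s15.png",im)
cv2.imwrite("pics/s15c.png",cv2.resize(im[330:460,140:290],None,fx=4,fy=4,interpolation=cv2.INTER_CUBIC))
E
```

```text
[ 583.9 -365.5  170.2] [-179.8   -0.1   90. ]
(array([ 585.7, -366.3,   80. ]), array([ 585.8, -366.5]), array([32.8, 31.6]))
```

View pics/w15.png

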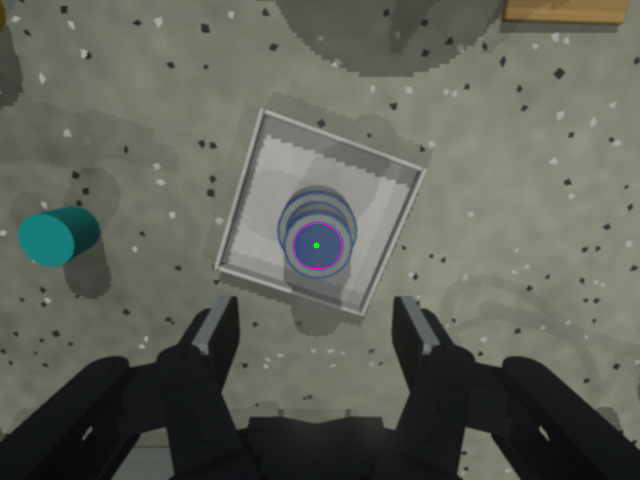

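View pics/s15c.png

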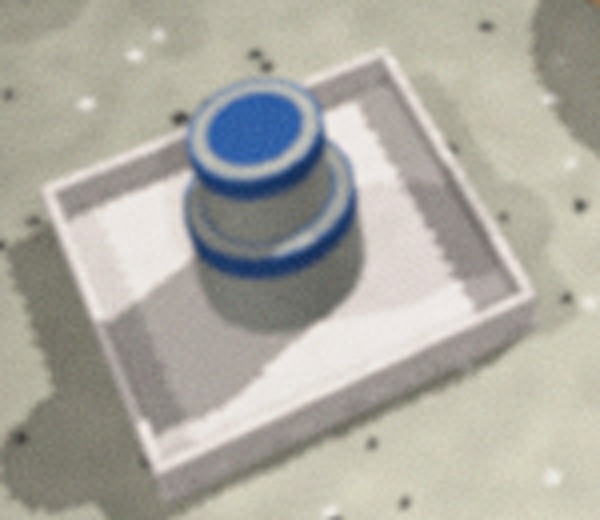

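View pics/s15.png

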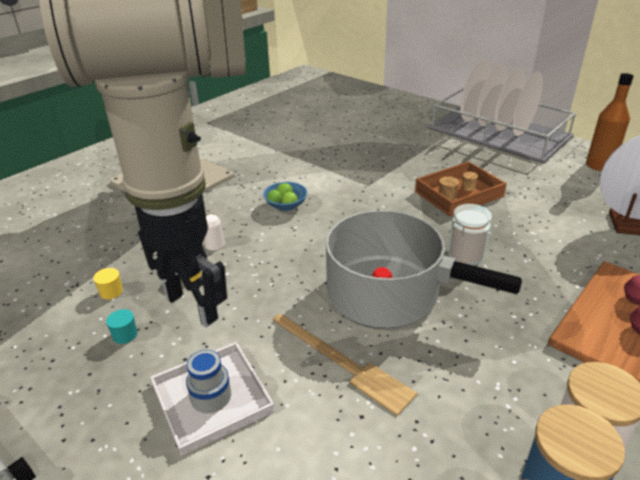

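The stack is upright and concentric, with the small tin at (317,245) projecting to (585.8,-366.4) against the large tin at (585,-366). I'll pull the arm back so the top camera can do an independent final check.

{"api": "jog_arm", "payload": {"targets": [[0.03,-0.01,-0.01,0,0,0,0.25],[0.06,-0.03,-0.02,0,0,0,0.25],[0.09,-0.055,-0.02,0,0,0,0.25],[0.12,-0.08,-0.02,0,0,0,0.25],[0.15,-0.105,-0.02,0,0,0,0.25]]}}

```text
time: 29.65
tool_pos: [478.5, -214.8, 191.6]
tcp_rot: [-180.0, -0.0, 90.0]
ft_force: [0.2, 0.4, 0.3]
finger_gap: 63.7
```

{"api": "jog_arm", "payload": {"targets": [[0.03,-0.02,0,0,0,0,0.25],[0.06,-0.03,0,0,0,0,0.25],[0.09,-0.03,0,0,0,0,0.25],[0.12,-0.03,0,0,0,0,0.25],[0.14,-0.03,0,0,0,0,0.25]]}}

```text
time: 30.07
tool_pos: [449.2, -74.0, 192.0]
tcp_rot: [-180.0, -0.0, 90.0]
ft_force: [0.6, 0.1, 0.3]
finger_gap: 64.0
```

{"api": "jog_arm", "payload": {"targets": [[0,0,0,0,0,0,0.25],[0,0,0,0,0,0,0.25],[0,0,0,0,0,0,0.25],[0,0,0,0,0,0,0.25],[0,0,0,0,0,0,0.25]]}}

```text
time: 30.48
tool_pos: [449.7, -77.1, 192.1]
tcp_rot: [-180.0, 0.0, 89.9]
ft_force: [-0.6, -1.1, -0.7]
finger_gap: 64.2
```

```bash
python3 - <<'E'
from bench import r
from h import *
np.set_printoptions(precision=1,suppress=True)
print(r.sense()["time"],r.sense()["tool_pos"],r.sense()["ft_force"])
print("small tin",see(r,"top",(585.5,-366),*BLUE,80,w=12))
s=r.snapshot("top"); im=s["pixels"][:,:,::-1]
print("tray",cast(s,[(466.2,171.2),(523.8,191.2),(506.2,248.2),(447.5,228.2)],18).mean(0))
cv2.imwrite("pics/top16.png",im)
cv2.imwrite("pics/top16c.png",cv2.resize(im[160:260,430:530],None,fx=5,fy=5,interpolation=cv2.INTER_CUBIC))
E
```

```text
30.4833 [449.7 -77.1 192.1] [-0.6 -1.1 -0.7]
small tin (array([ 585.1, -365.9,   80. ]), array([ 585.2, -365.2]), array([28.1, 30.1]))
tray [ 582.7 -365.1   18. ]
```

View pics/top16.png

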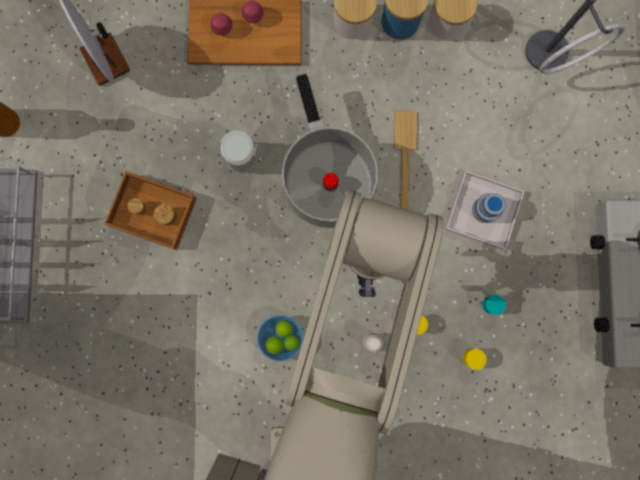

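View pics/top16c.png

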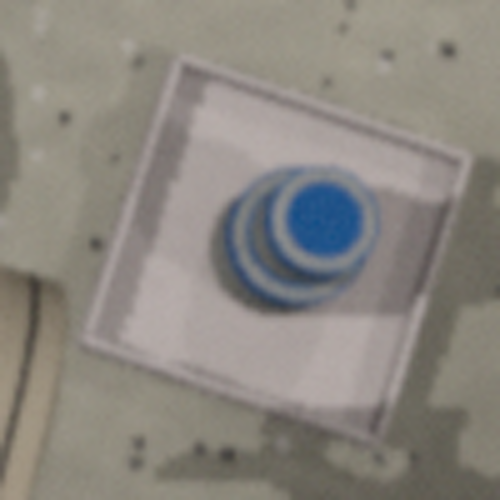

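The top view shows both corks in the crate (135,206) and (164,213), the weight in the cooker (331,182) and the tin stack in the tray (490,207). The jar (237,148) and spatula (405,130) are unmoved. Everything agrees, so I'm handing in.

```bash
python3 - <<'E'
from bench import r
print(r.hand_in())
E
```

```text
the job is handed in; nothing more can be done
None
```

All five parts are put away and the job is handed in at about 30.5 s of the 128 s allowed. No verdict came back, so what follows is from my own last checks.

- **Corks:** both stand upright on the box's floor, clear of its walls. I took the tan part as the large cork and left the yellow and turquoise look-alikes alone.
- **Weight:** it stands cap up on the cooker floor, within about 5 mm of the axis (limit 45 mm).
- **Tins:** the small tin sits on the large one within about 1–2 mm (limit 10 mm).
- **Stack on the tray:** the top camera puts it about 2.5 mm from the tray's centre (limit 15 mm). A wrist view taken while the arm was still swinging gave about 5 mm for the large tin.
- **Bystanders:** the jar and spatula look unmoved in the final top view. I judged this by eye and did not measure it.

Two moments of higher force showed up. The small cork met the box floor at about 16 N, because the arm overshot on the way down. The force read about 31 N as the fingers closed on the large tin. In both cases the part held fast in the grip, and it stands upright in the later pictures.

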